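Unstack the groceries from the hob into their trays

TASK

The hob is needed: take apart the stack standing on it and set every piece upright and flat inside its own place on the worktop to the left: the tealight in the small white dish, the spice jar in the square tray, the round tin in the round wooden tray, and the flat tin in the oblong tray, lying the same way as the tray. Tip nothing over, leave the kitchen timer and the salt shaker where they stand, and let go of everything.

Things in the scene. Friction and masses are not known exactly. Their poses are not given: they have to be found in the camera images.
- tealight: candle in a plain round metal cup, 38 mm diameter, 15 mm high, 15 g; top of the stack, standing on the cap of the spice jar. Origin: centre of its underside, z up. Round: take it from any side, with the fingertips no lower than its underside (the cap below is wider).
- spice_jar: glass spice jar with a round screw cap, 106 mm high; body 42 mm diameter, cap 45 mm diameter from 85 mm up to the top; 0.11 kg; second from the top, standing on the round tin. Origin: centre of its underside, z up.
- round_tin: small round tin can, 57 mm diameter, 72 mm high, 0.18 kg; stands on the flat tin, up to 20 mm off its centre. Origin: centre of its underside, z up.
- flat_tin: flat oblong tin with rounded corners, 63 mm along its x, 105 mm along its y, 25 mm high, 0.15 kg; bottom of the stack, on the hob (hob surface at z = 0). Origin: centre of its underside, z up. Grip it across its x.
- small_dish: fixed small round white ceramic dish on the worktop left of the hob (worktop surface at z = -0.006), outside 60 mm diameter, 8 mm high; inside 54 mm diameter with its floor 5 mm above its underside, so the rim stands 3 mm above the floor. Place of the tealight. Origin: centre of its underside, z up.
- square_tray: fixed square dark wooden tray on the worktop, outside 67 x 67 mm, 8 mm high; inside 61 x 61 mm, floor 3 mm above its underside, so the rim stands 5 mm above the floor. Place of the spice jar. Origin: centre of its underside, z up, sides along its x and y.
- round_tray: fixed round dark wooden tray on the worktop, outside 81 mm diameter, 10 mm high; inside 75 mm diameter, floor 5 mm above its underside. Place of the round tin. Origin: centre of its underside, z up. Behind and above the trays hangs a wall cabinet (underside at z = 0.5, handle and front from x = 0.52 on): keep lifts over the trays low.
- oblong_tray: fixed oblong dark wooden tray on the worktop, outside 85 mm along its x and 127 mm along its y, 8 mm high; inside 79 x 121 mm, floor 3 mm above its underside, so the rim stands 5 mm above the floor. Place of the flat tin, whose y axis then lies along the tray's y axis (either way round). Origin: centre of its underside, z up.
- timer: round wind-up kitchen timer, 62 mm diameter, 48 mm high, standing on the hob behind the stack; loose bystander. Origin: centre of its underside.
- salt_mill: small salt shaker with a domed grey top, 44 mm diameter, 90 mm high, standing on the hob to the left of the stack; loose bystander. Origin: centre of its underside.

How it is judged (in metres and radians):
At the end, for the whole second after the job is handed in: Tealight in small dish, spice jar in square tray, round tin in round tray, flat tin in oblong tray: each within 13 mm of its centre, on its floor (within 4 mm), upright within 0.1 rad, at rest, released; the flat tin's long axis within 0.25 rad of the tray's (horizontal distance between tealight and small_dish below 0.013 m and z of tealight in the frame of small_dish between 0.001 and 0.009 m and angle between each of tealight, spice_jar, round_tin, flat_tin's own z axis and vertical below 0.1 rad and linear speed of each of tealight, spice_jar, round_tin, flat_tin below 0.02 m/s and horizontal distance between spice_jar and square_tray below 0.013 m and z of spice_jar in the frame of square_tray between -0.001 and 0.007 m and horizontal distance between round_tin and round_tray below 0.013 m and z of round_tin in the frame of round_tray between 0.001 and 0.009 m and horizontal distance between flat_tin and oblong_tray below 0.013 m and z of flat_tin in the frame of oblong_tray between -0.001 and 0.007 m and angle between the y axis of flat_tin and the y axis of oblong_tray, either way round below 0.25 rad); the robot touches nothing.
It fails at once if a piece of the stack tips over (leans more than 35 degrees) (angle between any of tealight, spice_jar, round_tin, flat_tin's own z axis and vertical above 0.6 rad).
It fails at once if the kitchen timer is pushed more than 20 mm from where it stood (distance of timer from where it was at the start of the episode above 0.02 m).
It fails at once if the salt shaker is pushed more than 20 mm from where it stood (distance of salt_mill from where it was at the start of the episode above 0.02 m).
It also fails if it takes over 109 s, if anything falls off the work surface, if the arm or the gripper's body presses on something with over 40 N, if the wrist force passes 120 N, or if a joint passes its speed limit or range.

ROBOT

A 6-joint arm with a two-finger parallel gripper is mounted at the origin on a cart in front of the work surface, level with it; the furniture and walls round the work are solid. World frame = base frame: x ahead of the robot, y to its left, z up, the work surface at z = 0. Lengths are in mm, angles in rad, forces in N, time in s.
With the tool pointing down it reaches from about 300 to 825 mm from the base axis. Payload 5.4 kg.
Tool frame: the origin (TCP) lies between the finger pads; the fingertips stand 25 mm ahead of it and the grasp point (between the pads) lies 6 mm ahead of it (ctrl.tip_reach is the distance from the TCP to the fingertips, in mm); z points along the fingers, y is the direction in which the jaws open and shut (so a half turn about z gives the same grasp; the last joint's range is limited). The gripper opens to 92 mm and grips with 3 to 60 N. Pads are 20 mm wide; open, the fingers measure 128 mm over their backs; the gripper's body (75 mm by 189 mm) begins 69 mm behind the grasp point.
Start: joints at [-1.539, 0.158, 1.597, -0, 1.386, -0.21], TCP at [137.661, -558.261, 239.601] pointing down, gripper open.
Joint ranges: [-2.91, 2.91], [-0.94, 2.29], [0.18, 2.7], [-1.29, 4.43], [0.17, 2.64], [-3, 3]. Speed limits (rad/s): [2.57, 2.57, 3.14, 3.14, 3.14, 3.14].

INTERFACE

Orientations are given as a rotation vector (axis times angle).
In Python, from bench import readout, cams, order, ctrl gives the robot as it stands. The module is installed in compiled form; this text tells all that it offers.
- The arm moves only by the tool servo_tool, never from a script. Its argument "targets" is a list of rows, each an object of numbers: "wx", "wy", "wz": the turn, a rotation vector about the tool's x, y, z in degrees; "x", "y", "z": the shift along the tool's x, y, z in m; "claw": the opening, from -1 (shut) to 1 (fully open). In form: [{"wx": .., "wy": .., "wz": .., "x": .., "y": .., "z": .., "claw": ..}, ...]. A call has 1 to 20 rows; each row is the pose to reach, as a shift and turn from the pose commanded when the call began, along the tool's axes at that moment; what a row does not reach only later rows make up. A row lasts 1/10 s, in which the tool goes at most 50 mm and 8.59 degrees, less where a joint would pass 70% of its speed; a pose out of reach is approached as far as the arm can. A call with a gripper value outside its range is refused whole. The fingers move at their own pace and stop on an object; the grip force is fixed at half the most. Time passes only in rows, so rows that repeat a pose let the fingers close. It gives the time, the measured TCP pose, the force and the opening at its end, in the units of the state.
- readout.sense(): the state, without advancing time (a new reading comes with each control period).
- cams.get_image(name): name is "scene" or "top" or "wrist"; returns the picture (420x560x3 uint8, red, green, blue); there is no depth.
- cams.calibration(name): a dict with "fx", "fy", "cx", "cy" (pixels), "T" (4x4, takes a point from camera to world coordinates); the wrist camera has in their place "tool_from_camera" (4x4, takes a point from camera to tool coordinates, whose origin is the TCP and whose axes are the flange's). Camera axes: x right, y up, looking along -z (the intrinsics and any distortion apply to the point x, -y, -z); pixel columns grow to the right and rows downward; lengths in mm; the calibration is good to about 2 mm. The wrist camera is an equidistant fisheye: a pixel r from the principal point sees the ray r / f radians off the axis. A picture is of the moment at which its call begins: read the wrist's pose just before it. calibration takes no time and is no camera call.
- order.job_done(): hands the job in, once; it reports no verdict.
The state is a dict: "clock": time; "q": joint angles; "qvel": joint speeds; "tau": joint torques, N m; "tool_pos": TCP position; "tool_rot": TCP orientation; "wrist_force": force on the tool from outside, world axes, zero at the start; "ft_torque": the same for the moment, N m; "gripper_width": opening from 0.0 (shut) to 1.0 (fully open).
Only numpy, scipy, OpenCV 4.12 (cv2) and the standard library are available. Lean on these libraries where they do the work, as an engineer would, in place of code of your own. Each camera call takes 0.05 s, during which the arm holds its last target.

## Working session

There is one attempt and no reset: what is moved stays moved. The work goes in short steps, Python scripts to look and compute and a tool call to move; the robot and the scene stay as the last step left them, time stands still between calls to the robot, and variables do not carry over. Pictures are saved under pics/ and viewed, and the job is handed in when it is done.

Besides the shell and the picture viewer there is one more tool, called after ">>>" as a command line: name --argument value ..., lists and objects as JSON in quotes. servo_tool: Moves the arm, as the interface text tells. Its arguments: {"type":"object","properties":{"targets":{"type":"array","items":{"type":"object","properties":{"wx":{"type":"number"},"wy":{"type":"number"},"wz":{"type":"number"},"x":{"type":"number"},"y":{"type":"number"},"z":{"type":"number"},"claw":{"type":"number"}}}}},"required":["targets"]}

```bash
mkdir -p pics; python3 - <<'E'
from bench import readout,cams,ctrl
import cv2,numpy as np
s=readout.sense()
print({k:np.round(v,4) for k,v in s.items()})
print(ctrl.tip_reach)
np.set_printoptions(precision=4,suppress=True)
for n in("scene","top","wrist"):
    im=cams.get_image(n); cv2.imwrite(f"pics/{n}0.png",im[...,::-1]); print(n,cams.calibration(n))
E
```

```text
{'clock': np.float64(0.0), 'q': array([-1.5391,  0.1591,  1.5982,  0.    ,  1.3862, -0.2101]), 'qvel': array([ 0.0004, -0.001 ,  0.0002, -0.0004,  0.0012, -0.0006]), 'tau': array([ 4.00000e-04, -3.85581e+01, -3.22102e+01,  7.02000e-02,
        3.80000e-02, -1.00000e-04]), 'tool_pos': array([ 137.636 , -557.6804,  238.6075]), 'tool_rot': array([-3.1168e+00, -3.7870e-01, -3.0000e-04]), 'wrist_force': array([-1.0227, -0.2691, -0.1174]), 'ft_torque': array([ 0.0177, -0.0612, -0.0211]), 'gripper_width': np.float64(1.0039)}
25.0
scene {'fx': 463.9834091330905, 'fy': 463.9834091330905, 'cx': 279.51104459309227, 'cy': 205.18358602011995, 'T': array([[ -0.7547,   0.3506,  -0.5546, -68.2364],
       [ -0.656 ,  -0.3891,   0.6468, 787.7039],
       [  0.011 ,   0.8519,   0.5236, 722.89  ],
       [  0.    ,   0.    ,   0.    ,   1.    ]])}
top {'fx': 500.3076750293059, 'fy': 500.3076750293059, 'cx': 279.5839204390684, 'cy': 207.64826093289994, 'T': array([[  -0.0256,    0.9905,   -0.1348,  362.045 ],
       [  -0.9996,   -0.0271,   -0.0089,   70.6816],
       [  -0.0125,    0.1345,    0.9908, 1497.1892],
       [   0.    ,    0.    ,    0.    ,    1.    ]])}
wrist {'fx': 325.19226210127806, 'fy': 325.19226210127806, 'cx': 278.73183022347064, 'cy': 206.63655310587535, 'tool_from_camera': array([[  -0.0008,    0.9618,    0.2736,   76.6492],
       [   1.    ,    0.0009,   -0.0002,   -0.1087],
       [  -0.0005,    0.2736,   -0.9618, -145.352 ],
       [   0.    ,    0.    ,    0.    ,    1.    ]])}
```

View pics/scene0.png

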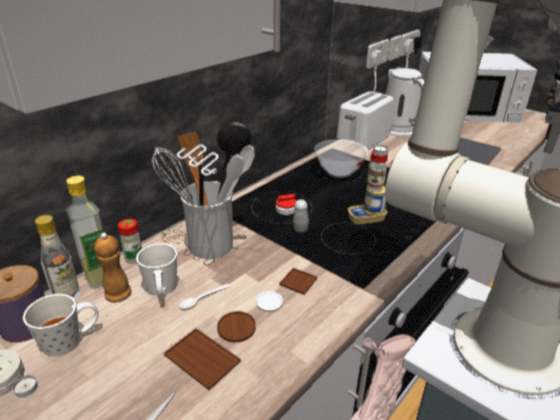

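View pics/top0.png

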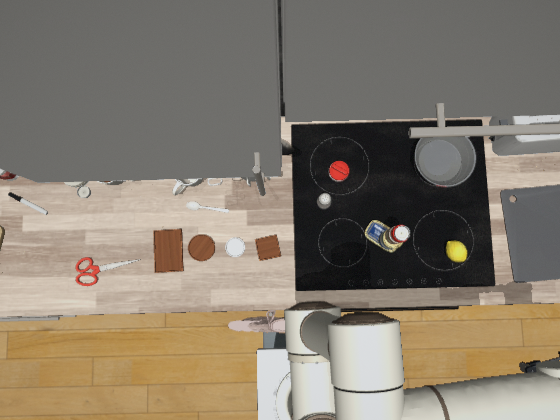

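View pics/wrist0.png

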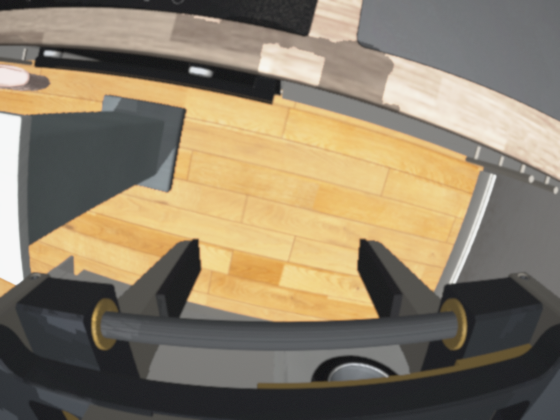

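The scene view shows the stack near (375,185), the timer at (286,203) and the shaker at (301,216). The four places lie along the worktop. In the top view the stack is near (390,237) and the trays are at (168,250), (202,247), (235,247) and (268,247). I'll zoom in next.

```bash
cat > h.py <<'E'
import numpy as np,cv2
from scipy.spatial.transform import Rotation as R
from bench import readout,cams
np.set_printoptions(precision=2,suppress=True)
def cam(n,s=None):
    c=cams.calibration(n)
    if n=="wrist":
        T=np.eye(4);T[:3,:3]=R.from_rotvec(s["tool_rot"]).as_matrix();T[:3,3]=s["tool_pos"]
        c=dict(c);c["T"]=T@c["tool_from_camera"];c["fe"]=True
    return c
def ray(c,u,v):
    x=(u-c["cx"])/c["fx"];y=(v-c["cy"])/c["fy"]
    if c.get("fe"):
        r=np.hypot(x,y);k=np.sin(r)/max(r,1e-9);d=np.array([x*k,-y*k,-np.cos(r)])
    else: d=np.array([x,-y,-1.])
    d=c["T"][:3,:3]@d
    return c["T"][:3,3],d/np.linalg.norm(d)
def onz(c,u,v,z):
    o,d=ray(c,u,v);return o+d*(z-o[2])/d[2]
def proj(c,p):
    q=np.linalg.inv(c["T"])@np.append(p,1);x,y,z=q[0],-q[1],-q[2]
    if c.get("fe"):
        r=np.hypot(x,y);t=np.arctan2(r,z);x,y=x/r*t,y/r*t
    else:x,y=x/z,y/z
    return np.array([c["cx"]+c["fx"]*x,c["cy"]+c["fy"]*y])
E
python3 - <<'E'
import cv2
t=cv2.imread("pics/top0.png");s=cv2.imread("pics/scene0.png")
cv2.imwrite("pics/topz1.png",cv2.resize(t[150:280,300:430],None,fx=4.5,fy=4.5,interpolation=2))
cv2.imwrite("pics/topz2.png",cv2.resize(t[215:285,140:290],None,fx=5,fy=5,interpolation=2))
cv2.imwrite("pics/scz1.png",cv2.resize(s[130:260,270:430],None,fx=4.5,fy=4.5,interpolation=2))
E
```

```text
(no output)
```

View pics/topz1.png

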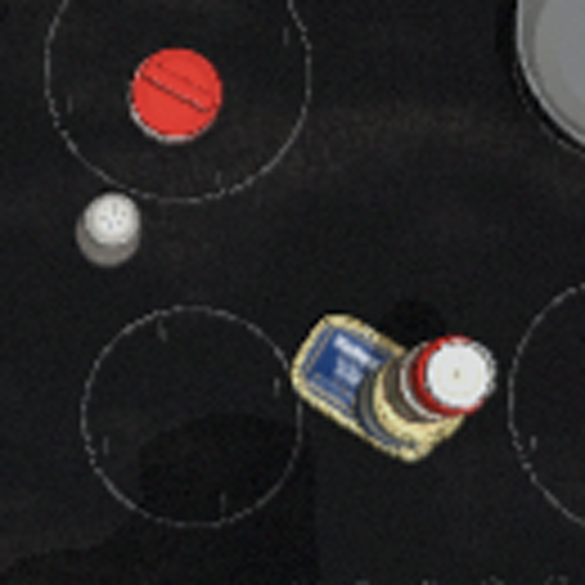

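View pics/topz2.png

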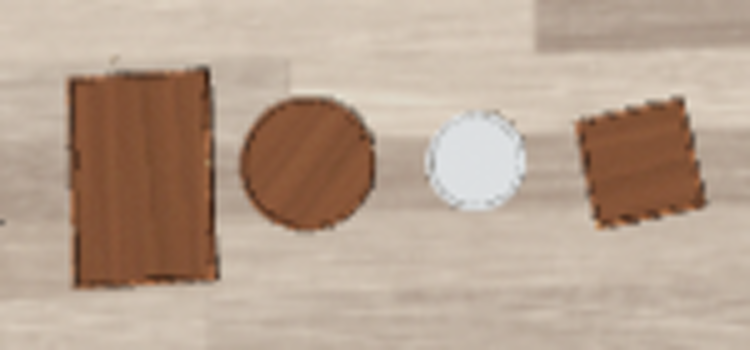

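View pics/scz1.png

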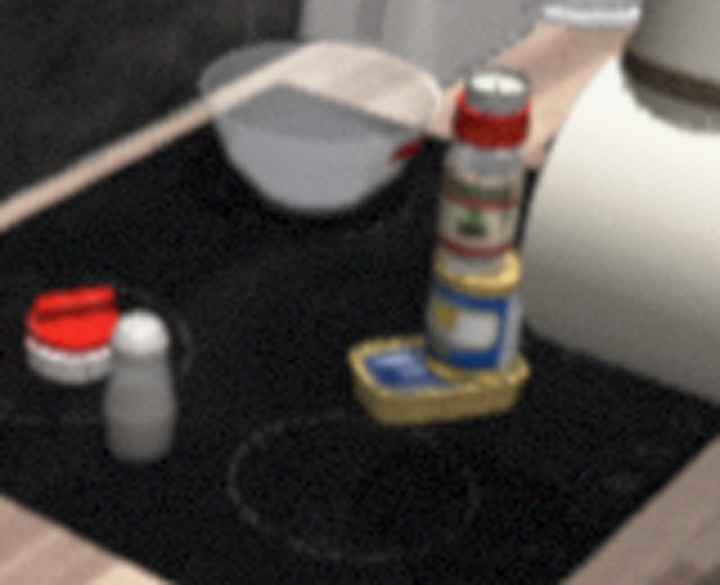

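```bash
cat > m.py <<'E'
from h import *
t=cv2.imread("pics/top0.png");c=cam("top")
hsv=cv2.cvtColor(t,cv2.COLOR_BGR2HSV)
K=8
def blobs(mask,x0,y0,x1,y1,amin):
    m=np.zeros_like(mask);m[y0:y1,x0:x1]=mask[y0:y1,x0:x1]
    n,l,st,ce=cv2.connectedComponentsWithStats(m)
    return [(l==i).astype(np.uint8) for i in range(1,n) if st[i,4]>=amin]
def show(name,m,z):
    cs,_=cv2.findContours(m*255,cv2.RETR_EXTERNAL,cv2.CHAIN_APPROX_NONE)
    k=max(cs,key=cv2.contourArea)
    w=np.array([onz(c,*p[0],z)[:2] for p in k],np.float32)
    r=cv2.minAreaRect(w); M=cv2.moments(m,True);ctr=onz(c,M["m10"]/M["m00"],M["m01"]/M["m00"],z)
    print(name,"cent",ctr[:2],"rect",np.array(r[0]),np.array(r[1]),r[2])
br=((hsv[...,1]>95)&(hsv[...,2]<190)&(hsv[...,0]<20)).astype(np.uint8)
for m in blobs(br,145,220,290,280,100): show("tray",m,2)
wh=((hsv[...,2]>205)&(hsv[...,1]<25)).astype(np.uint8)
for m in blobs(wh,222,232,250,262,60): show("dish",m,2)
for m in blobs(wh,380,215,420,245,40): show("tealight",m,218)
rd=((hsv[...,1]>150)&(hsv[...,2]>100)&((hsv[...,0]<8)|(hsv[...,0]>172))).astype(np.uint8)
for m in blobs(rd,320,150,360,190,40): show("timer",m,48)
nb=(t.max(2)>75).astype(np.uint8)
for m in blobs(nb,310,185,335,215,40): show("salt",m,60)
for m in blobs(nb,355,215,425,260,40): show("stackall",m,25)
E
python3 m.py
```

```text
tray cent [445.62 421.52] rect [446.27 421.51] [125.85  86.14] 2.1691362857818604
tray cent [452.19 322.34] rect [451.79 322.17] [78.22 74.63] 88.50828552246094
tray cent [446.72 123.42] rect [446.98 123.48] [66.   65.91] 10.984469413757324
dish cent [451.71 220.75] rect [452.05 221.86] [55.31 54.61] 43.877525329589844
tealight cent [ 462.6  -227.09] rect [ 462.24 -226.36] [30.82 30.73] 88.46104431152344
timer cent [666.38 -93.7 ] rect [666.5  -92.86] [56.12 54.13] 88.36408233642578
salt cent [574.96 -45.41] rect [575.05 -44.3 ] [37.73 44.13] 87.9543685913086
stackall cent [ 473.09 -228.96] rect [ 480.13 -228.88] [122.54  92.35] 57.09619903564453
```

```bash
cat >> h.py <<'E'
def goal(x,y,z,yaw,s=None):
    s=s or readout.sense()
    Rc=R.from_rotvec(s["tool_rot"]);p=np.array(s["tool_pos"])
    a=np.radians(yaw);X=np.array([np.cos(a),np.sin(a),0]);Z=np.array([0,0,-1.]);
    Rt=R.from_matrix(np.stack([X,np.cross(Z,X),Z],1))
    d=Rc.inv().apply(np.array([x,y,z])-p);w=(Rc.inv()*Rt).as_rotvec(degrees=True)
    print("goal",(x,y,z,yaw),"shift m",np.round(d/1000,4),"turn",np.round(w,2))
def st():
    s=readout.sense();Rm=R.from_rotvec(s["tool_rot"]).as_matrix()
    print("t",round(float(s["clock"]),2),"pos",s["tool_pos"],"yaw",np.degrees(np.arctan2(Rm[1,0],Rm[0,0])).round(2),"zdir",Rm[:,2].round(4),"F",s["wrist_force"],"grip",round(float(s["gripper_width"]),3))
    return s
E
python3 - <<'E'
from h import *
st();goal(462,-227,330,90);goal(137.6,-557,330,14)
c=cam("scene")
for p in((205,250),(185,235),(235,235),(302,232)):print(onz(c,*p,-6))
E
```

```text
t 0.15 pos [ 137.66 -557.82  238.86] yaw 13.85 zdir [-0.  0. -1.] F [ 0.79 -0.29  0.7 ] grip 0.998
goal (462, -227, 330, 90) shift m [ 0.39 -0.24 -0.09] turn [ -0.06  -0.07 -76.15]
goal (137.6, -557, 330, 14) shift m [ 0.   -0.   -0.09] turn [-0.08 -0.02 -0.15]
[701.78 183.32  -6.  ]
[792.75 174.85  -6.  ]
[692.19  84.67  -6.  ]
[565.7  -47.89  -6.  ]
```

>>> servo_tool --targets '[{"z": -0.05}, {"x": 0.02, "y": -0.01, "z": -0.09}, {"x": 0.39, "y": -0.24, "z": -0.09, "wz": -76}, {"x": 0.39, "y": -0.24, "z": -0.09, "wz": -76}, {"x": 0.39, "y": -0.24, "z": -0.09, "wz": -76}, {"x": 0.39, "y": -0.24, "z": -0.09, "wz": -76}, {"x": 0.39, "y": -0.24, "z": -0.09, "wz": -76}, {"x": 0.39, "y": -0.24, "z": -0.09, "wz": -76}, {"x": 0.39, "y": -0.24, "z": -0.09, "wz": -76}, {"x": 0.39, "y": -0.24, "z": -0.09, "wz": -76}, {"x": 0.39, "y": -0.24, "z": -0.09, "wz": -76}, {"x": 0.39, "y": -0.24, "z": -0.09, "wz": -76}, {"x": 0.39, "y": -0.24, "z": -0.09, "wz": -76}, {"x": 0.39, "y": -0.24, "z": -0.09, "wz": -76}, {"x": 0.39, "y": -0.24, "z": -0.09, "wz": -76}]'

```text
invalid input at $.targets[0]: expected keys wx, wy, wz, x, y, z, claw
```

```bash
sed -i 's/precision=2/precision=3/' h.py; python3 - <<'E'
from h import *
s=st();im=cams.get_image("wrist");cv2.imwrite("pics/w1.png",im[...,::-1])
c=cam("wrist",s)
for p in((462,-227,218),(446,421,0),(452,221,0)):print(proj(c,np.array(p)))
im=cams.get_image("scene");cv2.imwrite("pics/s1.png",im[...,::-1])
E
```

```text
t 0.15 pos [ 137.665 -557.819  238.863] yaw 13.85 zdir [-0.     0.001 -1.   ] F [ 0.792 -0.293  0.704] grip 0.998
[  18.796 -167.378]
[-90.681 -22.709]
[-54.918 -40.249]
```

View pics/w1.png

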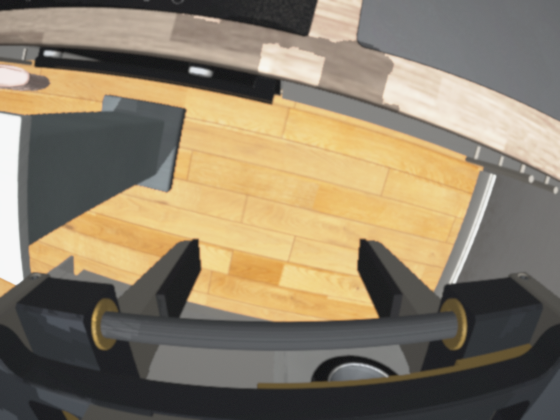

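The move was refused because every row needs all the keys, so the picture is the same as at the start.

>>> servo_tool --targets '[{"wx": 0, "wy": 0, "wz": 0, "x": 0, "y": 0, "z": -0.05, "claw": 1}, {"wx": 0, "wy": 0, "wz": 0, "x": 0.02, "y": -0.01, "z": -0.09, "claw": 1}, {"wx": 0, "wy": 0, "wz": -76, "x": 0.39, "y": -0.24, "z": -0.09, "claw": 1}, {"wx": 0, "wy": 0, "wz": -76, "x": 0.39, "y": -0.24, "z": -0.09, "claw": 1}, {"wx": 0, "wy": 0, "wz": -76, "x": 0.39, "y": -0.24, "z": -0.09, "claw": 1}, {"wx": 0, "wy": 0, "wz": -76, "x": 0.39, "y": -0.24, "z": -0.09, "claw": 1}, {"wx": 0, "wy": 0, "wz": -76, "x": 0.39, "y": -0.24, "z": -0.09, "claw": 1}, {"wx": 0, "wy": 0, "wz": -76, "x": 0.39, "y": -0.24, "z": -0.09, "claw": 1}, {"wx": 0, "wy": 0, "wz": -76, "x": 0.39, "y": -0.24, "z": -0.09, "claw": 1}, {"wx": 0, "wy": 0, "wz": -76, "x": 0.39, "y": -0.24, "z": -0.09, "claw": 1}, {"wx": 0, "wy": 0, "wz": -76, "x": 0.39, "y": -0.24, "z": -0.09, "claw": 1}, {"wx": 0, "wy": 0, "wz": -76, "x": 0.39, "y": -0.24, "z": -0.09, "claw": 1}, {"wx": 0, "wy": 0, "wz": -76, "x": 0.39, "y": -0.24, "z": -0.09, "claw": 1}, {"wx": 0, "wy": 0, "wz": -76, "x": 0.39, "y": -0.24, "z": -0.09, "claw": 1}, {"wx": 0, "wy": 0, "wz": -76, "x": 0.39, "y": -0.24, "z": -0.09, "claw": 1}, {"wx": 0, "wy": 0, "wz": -76, "x": 0.39, "y": -0.24, "z": -0.09, "claw": 1}]'

```text
clock: 1.85
tool_pos: [458.2, -232.8, 329.6]
tool_rot: [2.227, 2.216, -0.0]
wrist_force: [-0.3, -0.4, 0.7]
gripper_width: 1.001
```

```bash
python3 - <<'E'
from h import *
s=st();im=cams.get_image("wrist");cv2.imwrite("pics/w2.png",im[...,::-1])
c=cam("wrist",s)
for p in((462,-227,218),(446,421,0),(452,221,0)):print(proj(c,np.array(p)))
E
```

```text
t 1.85 pos [ 458.24  -232.783  329.633] yaw 89.72 zdir [-0. -0. -1.] F [-0.347 -0.383  0.696] grip 1.001
[283.987 204.427]
[ 270.335 -170.229]
[ 273.645 -101.563]
```

View pics/w2.png

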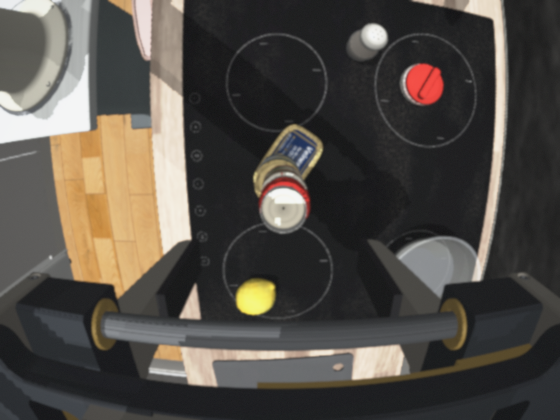

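```bash
python3 - <<'E'
import cv2
t=cv2.imread("pics/w2.png")
cv2.imwrite("pics/w2z.png",cv2.resize(t[115:245,225:345],None,fx=4.5,fy=4.5,interpolation=2))
E
```

```text
(no output)
```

View pics/w2z.png

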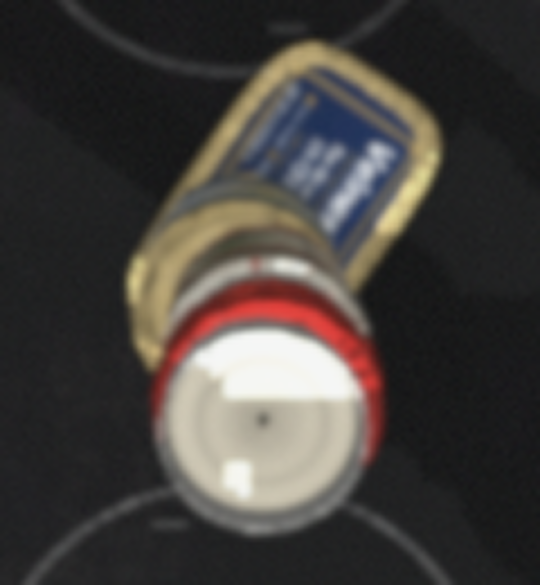

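```bash
python3 - <<'E'
from h import *
s=readout.sense();c=cam("wrist",s)
f=lambda u,v:(225+u/4.5-.4,115+v/4.5-.4)
p=onz(c,*f(263,427),218);print(p, onz(c,*f(157,427),218)-onz(c,*f(372,427),218))
# tin long edges at z=25: left edge & right edge
a,b=[onz(c,*f(*q),25) for q in((170,195),(270,62))];d=b-a;print("L",np.degrees(np.arctan2(d[1],d[0])),a,b)
a,b=[onz(c,*f(*q),25) for q in((365,285),(440,165))];d=b-a;print("R",np.degrees(np.arctan2(d[1],d[0])),a,b)
goal(p[0],p[1],260,90);goal(p[0],p[1],232.5,90)
E
```

```text
[ 461.295 -231.15   218.   ] [-39.43    0.207   0.   ]
L 52.89080681521639 [ 435.    -213.064   25.   ] [ 466.013 -172.071   25.   ]
R 58.85855534803149 [ 495.639 -241.732   25.   ] [ 518.594 -203.741   25.   ]
goal (np.float64(461.2949489406622), np.float64(-231.1499884698776), 260, 90) shift m [0.002 0.003 0.07 ] turn [-0.    0.   -0.26]
goal (np.float64(461.2949489406622), np.float64(-231.1499884698776), 232.5, 90) shift m [0.002 0.003 0.097] turn [-0.    0.   -0.26]
```

>>> servo_tool --targets '[{"wx": 0, "wy": 0, "wz": 0, "x": 0.002, "y": 0.003, "z": 0.04, "claw": 1}, {"wx": 0, "wy": 0, "wz": 0, "x": 0.002, "y": 0.003, "z": 0.07, "claw": 0.4}, {"wx": 0, "wy": 0, "wz": 0, "x": 0.002, "y": 0.003, "z": 0.085, "claw": 0.3}, {"wx": 0, "wy": 0, "wz": 0, "x": 0.002, "y": 0.003, "z": 0.097, "claw": 0.3}, {"wx": 0, "wy": 0, "wz": 0, "x": 0.002, "y": 0.003, "z": 0.097, "claw": 0.3}, {"wx": 0, "wy": 0, "wz": 0, "x": 0.002, "y": 0.003, "z": 0.097, "claw": 0.3}]'

```text
clock: 2.5
tool_pos: [462.3, -230.4, 233.8]
tool_rot: [2.223, 2.217, 0.0]
wrist_force: [-0.5, -0.8, 0.1]
gripper_width: 0.653
```

```bash
python3 - <<'E'
from h import *
s=st();im=cams.get_image("wrist");cv2.imwrite("pics/w3.png",im[...,::-1])
E
```

```text
t 2.5 pos [ 462.326 -230.413  233.814] yaw 89.84 zdir [ 0.001 -0.001 -1.   ] F [-0.513 -0.771  0.087] grip 0.653
```

View pics/w3.png

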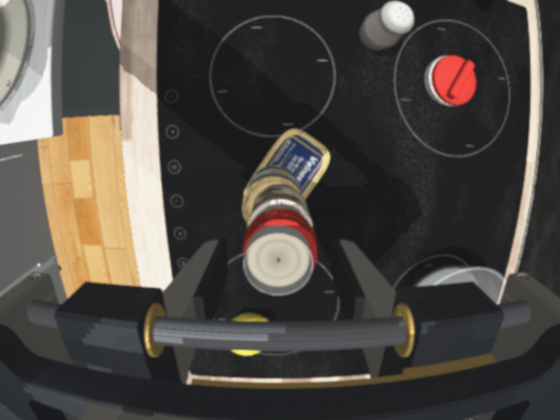

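The tealight at (280,260) is centred between the fingers, so I'll close.

>>> servo_tool --targets '[{"wx": 0, "wy": 0, "wz": 0, "x": 0, "y": 0, "z": 0.001, "claw": -0.1}, {"wx": 0, "wy": 0, "wz": 0, "x": 0, "y": 0, "z": 0.001, "claw": -0.3}, {"wx": 0, "wy": 0, "wz": 0, "x": 0, "y": 0, "z": 0.001, "claw": -1}, {"wx": 0, "wy": 0, "wz": 0, "x": 0, "y": 0, "z": 0.001, "claw": -1}, {"wx": 0, "wy": 0, "wz": 0, "x": 0, "y": 0, "z": 0.001, "claw": -1}, {"wx": 0, "wy": 0, "wz": 0, "x": 0, "y": 0, "z": 0.001, "claw": -1}, {"wx": 0, "wy": 0, "wz": 0, "x": 0, "y": 0, "z": -0.01, "claw": -1}, {"wx": 0, "wy": 0, "wz": 0, "x": 0, "y": 0, "z": -0.03, "claw": -1}]'

```text
clock: 3.35
tool_pos: [461.0, -229.2, 261.7]
tool_rot: [-2.222, -2.216, 0.001]
wrist_force: [1.1, -0.5, 0.4]
gripper_width: 0.398
```

```bash
python3 - <<'E'
from h import *
s=st();im=cams.get_image("wrist");cv2.imwrite("pics/w4.png",im[...,::-1])
goal(452,221,90,90);goal(452,221,29,90);goal(452,-180,262,90)
E
```

```text
t 3.35 pos [ 460.968 -229.15   261.66 ] yaw 89.85 zdir [-0.003  0.003 -1.   ] F [ 1.143 -0.453  0.407] grip 0.398
goal (452, 221, 90, 90) shift m [ 0.452 -0.012  0.175] turn [ 0.18  0.15 -0.14]
goal (452, 221, 29, 90) shift m [ 0.452 -0.013  0.236] turn [ 0.18  0.15 -0.14]
goal (452, -180, 262, 90) shift m [ 0.051 -0.011  0.004] turn [ 0.18  0.15 -0.14]
```

View pics/w4.png

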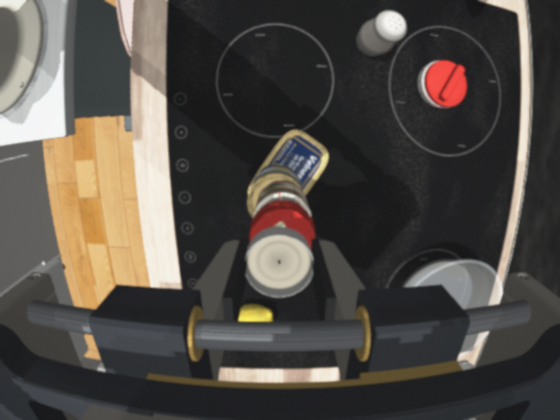

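>>> servo_tool --targets '[{"wx": 0, "wy": 0, "wz": 0, "x": 0.02, "y": -0.005, "z": 0, "claw": -1}, {"wx": 0, "wy": 0, "wz": 0, "x": 0.06, "y": -0.01, "z": 0.01, "claw": -1}, {"wx": 0, "wy": 0, "wz": 0, "x": 0.11, "y": -0.012, "z": 0.025, "claw": -1}, {"wx": 0, "wy": 0, "wz": 0, "x": 0.16, "y": -0.012, "z": 0.045, "claw": -1}, {"wx": 0, "wy": 0, "wz": 0, "x": 0.205, "y": -0.012, "z": 0.065, "claw": -1}, {"wx": 0, "wy": 0, "wz": 0, "x": 0.25, "y": -0.012, "z": 0.085, "claw": -1}, {"wx": 0, "wy": 0, "wz": 0, "x": 0.295, "y": -0.012, "z": 0.105, "claw": -1}, {"wx": 0, "wy": 0, "wz": 0, "x": 0.34, "y": -0.012, "z": 0.125, "claw": -1}, {"wx": 0, "wy": 0, "wz": 0, "x": 0.385, "y": -0.012, "z": 0.145, "claw": -1}, {"wx": 0, "wy": 0, "wz": 0, "x": 0.42, "y": -0.012, "z": 0.16, "claw": -1}, {"wx": 0, "wy": 0, "wz": 0, "x": 0.445, "y": -0.012, "z": 0.17, "claw": -1}, {"wx": 0, "wy": 0, "wz": 0, "x": 0.452, "y": -0.012, "z": 0.175, "claw": -1}, {"wx": 0, "wy": 0, "wz": 0, "x": 0.452, "y": -0.012, "z": 0.175, "claw": -1}, {"wx": 0, "wy": 0, "wz": 0, "x": 0.452, "y": -0.012, "z": 0.175, "claw": -1}, {"wx": 0, "wy": 0, "wz": 0, "x": 0.452, "y": -0.012, "z": 0.175, "claw": -1}]'

```text
clock: 4.9
tool_pos: [451.8, 221.1, 88.4]
tool_rot: [2.225, 2.216, 0.002]
wrist_force: [-0.6, -0.2, -0.7]
gripper_width: 0.397
```

```bash
python3 - <<'E'
from h import *
s=st();im=cams.get_image("wrist");cv2.imwrite("pics/w5.png",im[...,::-1]);c=cam("wrist",s)
for p in((446,421.5,2),(452,322.3,2),(452,221,2),(447,123.5,2)):print(proj(c,np.array(p)))
E
```

```text
t 4.9 pos [451.798 221.139  88.374] yaw 89.76 zdir [ 0.001  0.    -1.   ] F [-0.577 -0.234 -0.715] grip 0.397
[270.055 -42.441]
[278.95   82.788]
[279.605 221.063]
[274.307 326.579]
```

View pics/w5.png

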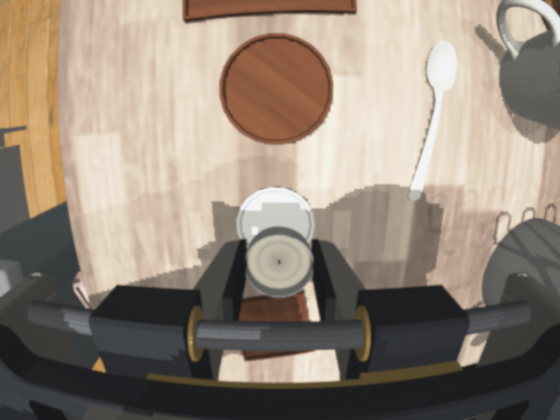

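```bash
cat > mw.py <<'E'
from h import *
t=cv2.imread("pics/w5.png");s=readout.sense();c=cam("wrist",s)
hsv=cv2.cvtColor(t,cv2.COLOR_BGR2HSV)
br=((hsv[...,1]>90)&(hsv[...,2]<190)&(hsv[...,0]<20)).astype(np.uint8)
br[:, :205]=0;br[150:]=0;br[:26]=0;br[:,350:]=0
br=cv2.morphologyEx(br,cv2.MORPH_OPEN,np.ones((5,5)))
k=max(cv2.findContours(br,0,1)[0],key=cv2.contourArea)
w=np.array([onz(c,*p[0],4)[:2] for p in k],np.float32);print("round",cv2.minEnclosingCircle(w),cv2.fitEllipse(w))
# dish: edge points
pts=[(237,222),(246,202),(260,190),(275,187),(291,189),(305,201),(313,216),(314,228)]
w=np.array([onz(c,*p,2)[:2] for p in pts],np.float32);A=np.c_[2*w,np.ones(len(w))];x=np.linalg.lstsq(A,(w**2).sum(1),rcond=None)[0]
print("dish",x[:2],np.sqrt(x[2]+x[0]**2+x[1]**2))
print("held tealight",onz(c,280,262,88.4-29.5+15)-s["tool_pos"])
E
python3 mw.py
python3 -c "
import cv2
t=cv2.imread('pics/w5.png');cv2.imwrite('pics/w5z.png',cv2.resize(t[180:310,220:340],None,fx=4.5,fy=4.5,interpolation=2))"
```

```text
round ((449.56964111328125, 318.74261474609375), 39.92603302001953) ((449.7203063964844, 318.7511901855469), (78.5053482055664, 78.86815643310547), 7.780681133270264)
dish [449.016 218.279] 28.955541469109317
held tealight [  0.167   0.364 -14.448]
```

View pics/w5z.png

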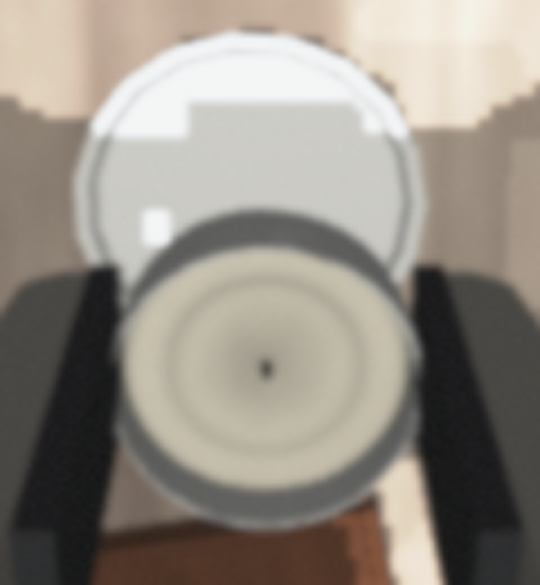

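>>> servo_tool --targets '[{"wx": 0, "wy": 0, "wz": 0, "x": -0.001, "y": -0.001, "z": 0.02, "claw": -1}, {"wx": 0, "wy": 0, "wz": 0, "x": -0.0027, "y": -0.0025, "z": 0.04, "claw": -1}, {"wx": 0, "wy": 0, "wz": 0, "x": -0.0027, "y": -0.0025, "z": 0.052, "claw": -1}, {"wx": 0, "wy": 0, "wz": 0, "x": -0.0027, "y": -0.0025, "z": 0.058, "claw": -1}, {"wx": 0, "wy": 0, "wz": 0, "x": -0.0027, "y": -0.0025, "z": 0.0585, "claw": -1}, {"wx": 0, "wy": 0, "wz": 0, "x": -0.0027, "y": -0.0025, "z": 0.0585, "claw": -1}, {"wx": 0, "wy": 0, "wz": 0, "x": -0.0027, "y": -0.0025, "z": 0.0585, "claw": -1}]'

```text
clock: 5.65
tool_pos: [449.1, 219.6, 29.7]
tool_rot: [2.224, 2.218, 0.002]
wrist_force: [0.2, 0.3, -1.4]
gripper_width: 0.397
```

```bash
python3 - <<'E'
from h import *
s=st();im=cams.get_image("wrist");cv2.imwrite("pics/w6.png",cv2.resize(im[180:320,200:360,::-1],None,fx=4,fy=4))
E
```

```text
t 5.65 pos [449.133 219.564  29.722] yaw 89.85 zdir [ 0.001  0.    -1.   ] F [ 0.18   0.309 -1.387] grip 0.397
```

View pics/w6.png

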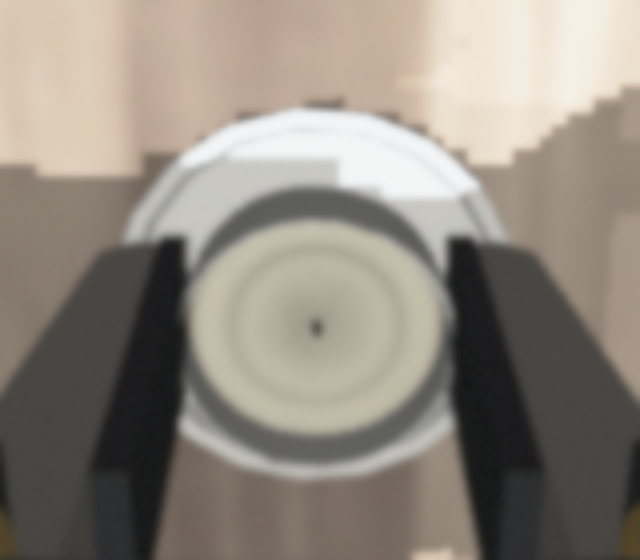

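>>> servo_tool --targets '[{"wx": 0, "wy": 0, "wz": 0, "x": -0.0005, "y": 0, "z": 0.0005, "claw": -0.1}, {"wx": 0, "wy": 0, "wz": 0, "x": -0.0005, "y": 0, "z": 0.0005, "claw": 0.2}, {"wx": 0, "wy": 0, "wz": 0, "x": -0.0005, "y": 0, "z": 0.0005, "claw": 0.2}, {"wx": 0, "wy": 0, "wz": 0, "x": -0.0005, "y": 0, "z": 0.0005, "claw": 0.2}, {"wx": 0, "wy": 0, "wz": 0, "x": 0, "y": 0, "z": -0.02, "claw": 0.2}, {"wx": 0, "wy": 0, "wz": 0, "x": 0, "y": 0, "z": -0.06, "claw": 0.4}]'

```text
clock: 6.3
tool_pos: [445.7, 218.8, 86.9]
tool_rot: [-2.222, -2.216, 0.01]
wrist_force: [1.4, -0.2, -0.0]
gripper_width: 0.666
```

```bash
python3 - <<'E'
from h import *
s=st();im=cams.get_image("wrist");cv2.imwrite("pics/w7.png",im[...,::-1])
goal(461,-229.5,285,90);
E
```

```text
t 6.3 pos [445.672 218.805  86.927] yaw 89.85 zdir [-0.007 -0.002 -1.   ] F [ 1.425 -0.171 -0.021] grip 0.666
goal (461, -229.5, 285, 90) shift m [-0.45   0.012 -0.19 ] turn [ 0.39 -0.09 -0.12]
```

View pics/w7.png

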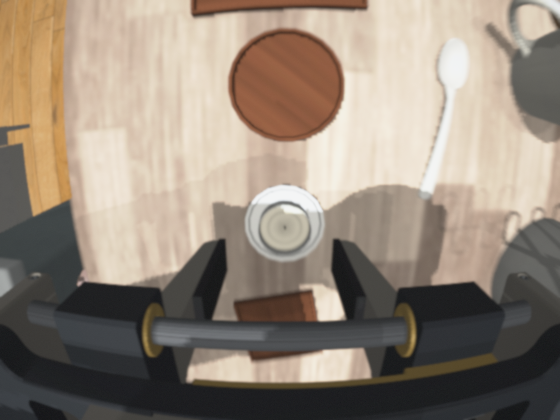

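The tealight sits flat in the dish at (285,227), with the dish centred at (285,223). Going back to the stack.

>>> servo_tool --targets '[{"wx": 0, "wy": 0, "wz": 0, "x": -0.04, "y": 0.002, "z": -0.03, "claw": 1}, {"wx": 0, "wy": 0, "wz": 0, "x": -0.08, "y": 0.004, "z": -0.06, "claw": 1}, {"wx": 0, "wy": 0, "wz": 0, "x": -0.12, "y": 0.006, "z": -0.09, "claw": 1}, {"wx": 0, "wy": 0, "wz": 0, "x": -0.16, "y": 0.008, "z": -0.12, "claw": 1}, {"wx": 0, "wy": 0, "wz": 0, "x": -0.2, "y": 0.01, "z": -0.15, "claw": 1}, {"wx": 0, "wy": 0, "wz": 0, "x": -0.24, "y": 0.012, "z": -0.18, "claw": 1}, {"wx": 0, "wy": 0, "wz": 0, "x": -0.28, "y": 0.012, "z": -0.195, "claw": 1}, {"wx": 0, "wy": 0, "wz": 0, "x": -0.325, "y": 0.012, "z": -0.195, "claw": 1}, {"wx": 0, "wy": 0, "wz": 0, "x": -0.37, "y": 0.012, "z": -0.195, "claw": 1}, {"wx": 0, "wy": 0, "wz": 0, "x": -0.41, "y": 0.012, "z": -0.195, "claw": 1}, {"wx": 0, "wy": 0, "wz": 0, "x": -0.435, "y": 0.012, "z": -0.195, "claw": 1}, {"wx": 0, "wy": 0, "wz": 0, "x": -0.449, "y": 0.012, "z": -0.195, "claw": 1}, {"wx": 0, "wy": 0, "wz": 0, "x": -0.449, "y": 0.012, "z": -0.195, "claw": 1}, {"wx": 0, "wy": 0, "wz": 0, "x": -0.449, "y": 0.012, "z": -0.195, "claw": 1}, {"wx": 0, "wy": 0, "wz": 0, "x": -0.449, "y": 0.012, "z": -0.195, "claw": 1}]'

```text
clock: 7.85
tool_pos: [459.6, -228.3, 284.2]
tool_rot: [-2.222, -2.22, -0.001]
wrist_force: [0.8, -0.7, 0.6]
gripper_width: 0.998
```

```bash
python3 - <<'E'
from h import *
s=st();im=cams.get_image("wrist");cv2.imwrite("pics/w8.png",im[...,::-1]);cv2.imwrite("pics/w8z.png",cv2.resize(im[125:265,220:340,::-1],None,fx=4,fy=4,interpolation=2))
E
```

```text
t 7.85 pos [ 459.589 -228.26   284.181] yaw 89.95 zdir [ 0.  0. -1.] F [ 0.802 -0.685  0.626] grip 0.998
```

View pics/w8z.png

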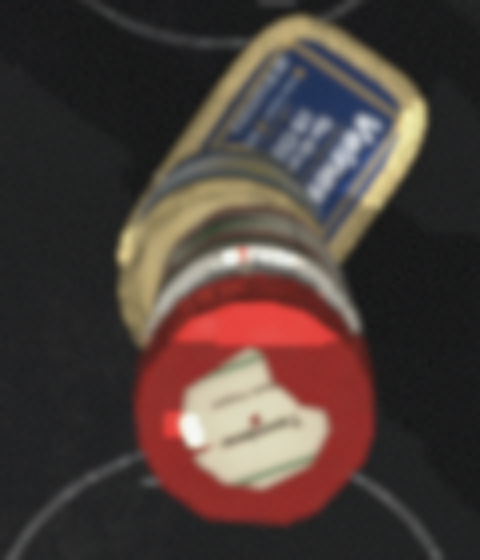

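```bash
python3 - <<'E'
from h import *
s=readout.sense();c=cam("wrist",s)
f=lambda u,v:(220+u/4-.4,125+v/4-.4)
p=onz(c,*f(255,407),203);print(p, onz(c,*f(135,407),203)-onz(c,*f(375,407),203),onz(c,*f(255,292),203)-onz(c,*f(255,523),203))
goal(p[0],p[1],204,90)
E
```

```text
[ 462.458 -230.792  203.   ] [-44.414   0.096   0.   ] [-0.128 45.373  0.   ]
goal (np.float64(462.45759320658294), np.float64(-230.79244435325626), 204, 90) shift m [-0.003  0.003  0.08 ] turn [ 0.01 -0.01 -0.04]
```

>>> servo_tool --targets '[{"wx": 0, "wy": 0, "wz": 0, "x": -0.0025, "y": 0.003, "z": 0.02, "claw": 0.7}, {"wx": 0, "wy": 0, "wz": 0, "x": -0.0025, "y": 0.003, "z": 0.045, "claw": 0.7}, {"wx": 0, "wy": 0, "wz": 0, "x": -0.0025, "y": 0.003, "z": 0.065, "claw": 0.7}, {"wx": 0, "wy": 0, "wz": 0, "x": -0.0025, "y": 0.003, "z": 0.077, "claw": 0.5}, {"wx": 0, "wy": 0, "wz": 0, "x": -0.0025, "y": 0.003, "z": 0.08, "claw": 0.3}, {"wx": 0, "wy": 0, "wz": 0, "x": -0.0025, "y": 0.003, "z": 0.08, "claw": 0.2}, {"wx": 0, "wy": 0, "wz": 0, "x": -0.0025, "y": 0.003, "z": 0.08, "claw": 0.1}, {"wx": 0, "wy": 0, "wz": 0, "x": -0.0025, "y": 0.003, "z": 0.08, "claw": 0}, {"wx": 0, "wy": 0, "wz": 0, "x": -0.0025, "y": 0.003, "z": 0.08, "claw": -1}, {"wx": 0, "wy": 0, "wz": 0, "x": -0.0025, "y": 0.003, "z": 0.08, "claw": -1}, {"wx": 0, "wy": 0, "wz": 0, "x": -0.0025, "y": 0.003, "z": 0.08, "claw": -1}, {"wx": 0, "wy": 0, "wz": 0, "x": -0.0025, "y": 0.003, "z": 0.08, "claw": -1}]'

```text
clock: 9.1
tool_pos: [462.9, -232.5, 205.2]
tool_rot: [2.223, 2.217, 0.0]
wrist_force: [0.9, 0.3, 5.9]
gripper_width: 0.473
```

```bash
python3 - <<'E'
from h import *
s=st();im=cams.get_image("wrist");cv2.imwrite("pics/w9.png",im[...,::-1])
E
```

```text
t 9.1 pos [ 462.907 -232.493  205.183] yaw 89.85 zdir [ 0.002 -0.001 -1.   ] F [0.857 0.314 5.865] grip 0.473
```

View pics/w9.png

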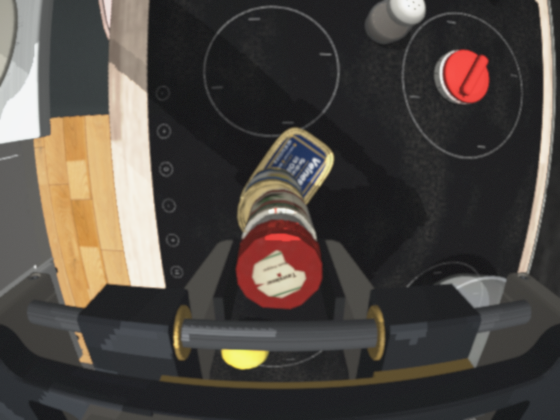

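>>> servo_tool --targets '[{"wx": 0, "wy": 0, "wz": 0, "x": 0, "y": 0, "z": -0.005, "claw": -1}, {"wx": 0, "wy": 0, "wz": 0, "x": 0, "y": 0, "z": -0.02, "claw": -1}, {"wx": 0, "wy": 0, "wz": 0, "x": 0.005, "y": 0, "z": -0.035, "claw": -1}, {"wx": 0, "wy": 0, "wz": 0, "x": 0.025, "y": -0.002, "z": -0.04, "claw": -1}, {"wx": 0, "wy": 0, "wz": 0, "x": 0.055, "y": -0.005, "z": -0.04, "claw": -1}, {"wx": 0, "wy": 0, "wz": 0, "x": 0.095, "y": -0.01, "z": -0.03, "claw": -1}, {"wx": 0, "wy": 0, "wz": 0, "x": 0.135, "y": -0.015, "z": -0.015, "claw": -1}, {"wx": 0, "wy": 0, "wz": 0, "x": 0.175, "y": -0.019, "z": 0.0, "claw": -1}, {"wx": 0, "wy": 0, "wz": 0, "x": 0.215, "y": -0.019, "z": 0.015, "claw": -1}, {"wx": 0, "wy": 0, "wz": 0, "x": 0.255, "y": -0.019, "z": 0.03, "claw": -1}, {"wx": 0, "wy": 0, "wz": 0, "x": 0.295, "y": -0.019, "z": 0.045, "claw": -1}, {"wx": 0, "wy": 0, "wz": 0, "x": 0.325, "y": -0.019, "z": 0.055, "claw": -1}, {"wx": 0, "wy": 0, "wz": 0, "x": 0.345, "y": -0.019, "z": 0.06, "claw": -1}, {"wx": 0, "wy": 0, "wz": 0, "x": 0.352, "y": -0.019, "z": 0.06, "claw": -1}, {"wx": 0, "wy": 0, "wz": 0, "x": 0.352, "y": -0.019, "z": 0.06, "claw": -1}, {"wx": 0, "wy": 0, "wz": 0, "x": 0.352, "y": -0.019, "z": 0.06, "claw": -1}, {"wx": 0, "wy": 0, "wz": 0, "x": 0.352, "y": -0.019, "z": 0.06, "claw": -1}]'

```text
clock: 10.85
tool_pos: [444.7, 119.0, 144.6]
tool_rot: [2.225, 2.217, 0.001]
wrist_force: [0.6, 0.4, -1.6]
gripper_width: 0.475
```

```bash
python3 - <<'E'
from h import *
s=st();im=cams.get_image("wrist");cv2.imwrite("pics/w10.png",im[...,::-1]);c=cam("wrist",s)
for p in((449,319,4),(449,218.3,2),(444.3,120.4,2)):print(proj(c,np.array(p)))
im=cams.get_image("scene");cv2.imwrite("pics/s10.png",cv2.resize(im[180:360,190:370,::-1],None,fx=3.3,fy=3.3,interpolation=2))
E
```

```text
t 10.85 pos [444.711 119.048 144.648] yaw 89.78 zdir [ 0.001 -0.    -1.   ] F [ 0.644  0.411 -1.552] grip 0.475
[283.043 -15.553]
[283.661  91.418]
[278.786 200.04 ]
```

View pics/w10.png

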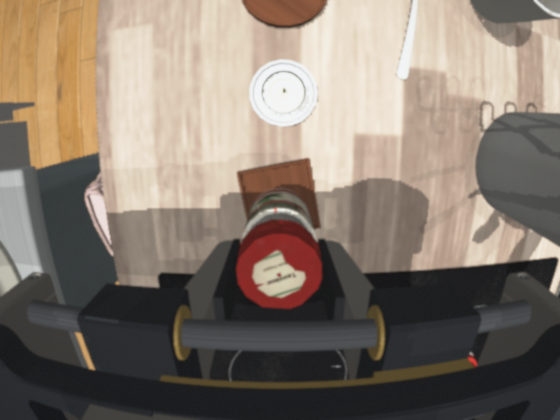

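View pics/s10.png

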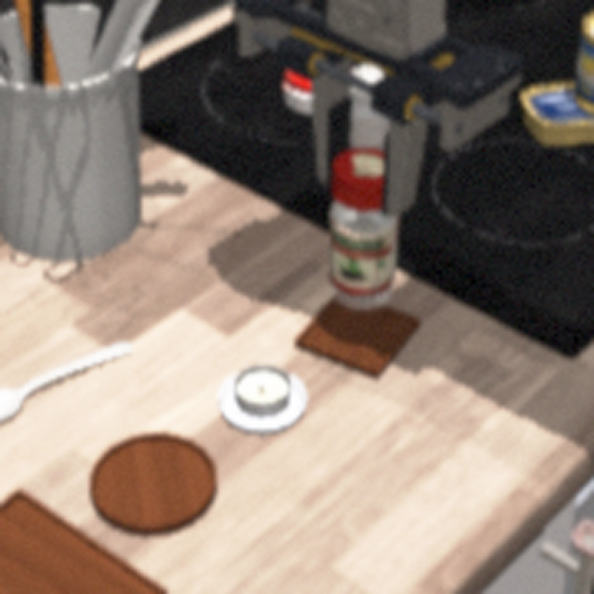

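```bash
python3 - <<'E'
from h import *
s=readout.sense();c=cam("wrist",s)
a=onz(c,237,172,2);b=onz(c,307,159,2);e=onz(c,319.5,228,2)
d=(b-a);L=np.linalg.norm(d);d/=L;n=np.array([d[1],-d[0],0]);n*=np.sign(n@(e-b));print(a,b,e,L,np.degrees(np.arctan2(d[1],d[0])),"ctr",(a+b)/2+33.5*n, "perp ok", d@((e-b)/np.linalg.norm(e-b)))
print("cap",onz(c,279,262,144.6-108+106)-s["tool_pos"])
E
```

```text
[406.625 146.924   2.   ] [469.495 158.324   2.   ] [482.467  93.123   2.   ] 63.895876803840125 10.277570664802763 ctr [444.037 119.662   2.   ] perp ok 0.017010764640642113
cap [-0.37   6.406 -1.863]
```

```bash
python3 - <<'E'
from h import *
s=readout.sense();c=cam("wrist",s)
for v in (308,267,264):print(onz(c,279,v,142.6)-s["tool_pos"])
im=cv2.imread("pics/w10.png");cv2.imwrite("pics/w10z.png",cv2.resize(im[150:320,215:345],None,fx=3.5,fy=3.5,interpolation=2))
E
```

```text
[ -0.494 -21.282  -1.863]
[-0.383  3.6   -1.863]
[-0.375  5.288 -1.863]
```

View pics/w10z.png

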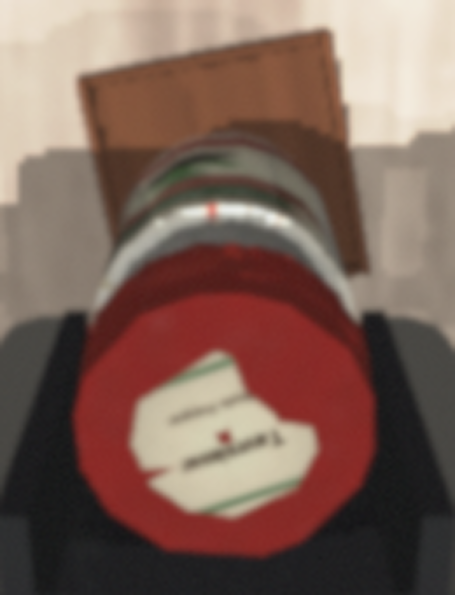

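>>> servo_tool --targets '[{"wx": 0, "wy": 0, "wz": 0, "x": -0.001, "y": 0, "z": 0.015, "claw": -1}, {"wx": 0, "wy": 0, "wz": 0, "x": -0.001, "y": 0, "z": 0.028, "claw": -1}, {"wx": 0, "wy": 0, "wz": 0, "x": -0.001, "y": 0, "z": 0.034, "claw": -1}, {"wx": 0, "wy": 0, "wz": 0, "x": -0.001, "y": 0, "z": 0.037, "claw": -1}, {"wx": 0, "wy": 0, "wz": 0, "x": -0.001, "y": 0, "z": 0.0385, "claw": -1}, {"wx": 0, "wy": 0, "wz": 0, "x": -0.001, "y": 0, "z": 0.0385, "claw": -1}, {"wx": 0, "wy": 0, "wz": 0, "x": -0.001, "y": 0, "z": 0.0385, "claw": -1}]'

```text
clock: 11.65
tool_pos: [444.7, 119.0, 106.0]
tool_rot: [2.224, 2.218, 0.001]
wrist_force: [0.1, 0.3, -1.4]
gripper_width: 0.477
```

```bash
python3 - <<'E'
from h import *
s=st()
im=cams.get_image("scene");cv2.imwrite("pics/s11.png",cv2.resize(im[200:320,230:350,::-1],None,fx=4.5,fy=4.5,interpolation=2))
E
```

```text
t 11.65 pos [444.708 118.988 105.97 ] yaw 89.86 zdir [ 0.001 -0.    -1.   ] F [ 0.09   0.325 -1.379] grip 0.477
```

View pics/s11.png

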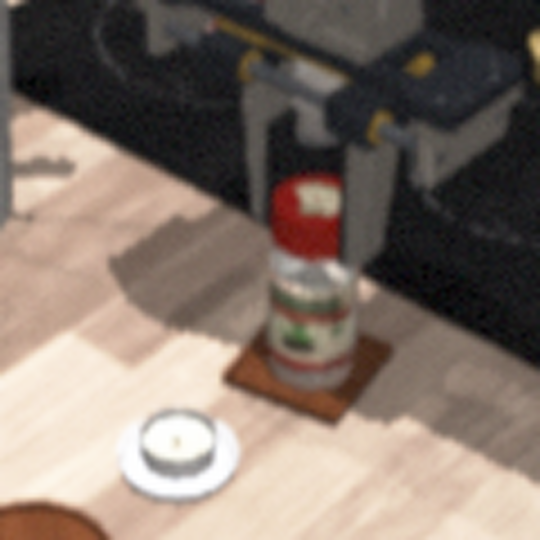

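>>> servo_tool --targets '[{"wx": 0, "wy": 0, "wz": 0, "x": 0, "y": 0, "z": 0.001, "claw": -1}, {"wx": 0, "wy": 0, "wz": 0, "x": 0, "y": 0, "z": 0.0015, "claw": -1}, {"wx": 0, "wy": 0, "wz": 0, "x": 0, "y": 0, "z": 0.0015, "claw": -1}]'

```text
clock: 12.0
tool_pos: [444.9, 119.1, 105.9]
tool_rot: [2.224, 2.218, 0.001]
wrist_force: [-3.9, -0.5, 11.0]
gripper_width: 0.476
```

>>> servo_tool --targets '[{"wx": 0, "wy": 0, "wz": 0, "x": 0, "y": 0, "z": -0.0005, "claw": 0}, {"wx": 0, "wy": 0, "wz": 0, "x": 0, "y": 0, "z": -0.0005, "claw": 0.3}, {"wx": 0, "wy": 0, "wz": 0, "x": 0, "y": 0, "z": -0.0005, "claw": 0.5}, {"wx": 0, "wy": 0, "wz": 0, "x": 0, "y": 0, "z": -0.0005, "claw": 0.5}, {"wx": 0, "wy": 0, "wz": 0, "x": 0, "y": 0, "z": -0.015, "claw": 0.5}, {"wx": 0, "wy": 0, "wz": 0, "x": 0, "y": 0, "z": -0.04, "claw": 0.6}, {"wx": 0, "wy": 0, "wz": 0, "x": 0, "y": 0, "z": -0.08, "claw": 1}]'

```text
clock: 12.7
tool_pos: [442.3, 118.9, 182.6]
tool_rot: [-2.222, -2.216, 0.006]
wrist_force: [1.4, -0.1, -0.6]
gripper_width: 0.865
```

```bash
python3 - <<'E'
from h import *
s=st();im=cams.get_image("wrist");cv2.imwrite("pics/w12.png",im[...,::-1])
E
```

```text
t 12.7 pos [442.252 118.93  182.633] yaw 89.84 zdir [-0.006  0.    -1.   ] F [ 1.441 -0.063 -0.632] grip 0.865
```

View pics/w12.png

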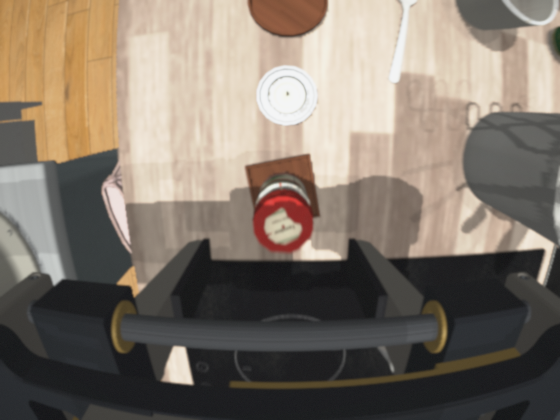

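The jar stands upright in the square tray, with its cap at (283,222). Back to the stack for the round tin.

>>> servo_tool --targets '[{"wx": 0, "wy": 0, "wz": 0, "x": -0.02, "y": 0.002, "z": -0.015, "claw": 1}, {"wx": 0, "wy": 0, "wz": 0, "x": -0.06, "y": 0.005, "z": -0.02, "claw": 1}, {"wx": 0, "wy": 0, "wz": 0, "x": -0.105, "y": 0.01, "z": -0.02, "claw": 1}, {"wx": 0, "wy": 0, "wz": 0, "x": -0.15, "y": 0.015, "z": -0.02, "claw": 1}, {"wx": 0, "wy": 0, "wz": 0, "x": -0.195, "y": 0.015, "z": -0.02, "claw": 1}, {"wx": 0, "wy": 0, "wz": 0, "x": -0.24, "y": 0.015, "z": -0.02, "claw": 1}, {"wx": 0, "wy": 0, "wz": 0, "x": -0.285, "y": 0.015, "z": -0.02, "claw": 1}, {"wx": 0, "wy": 0, "wz": 0, "x": -0.32, "y": 0.015, "z": -0.02, "claw": 1}, {"wx": 0, "wy": 0, "wz": 0, "x": -0.345, "y": 0.015, "z": -0.02, "claw": 1}, {"wx": 0, "wy": 0, "wz": 0, "x": -0.345, "y": 0.015, "z": -0.02, "claw": 1}, {"wx": 0, "wy": 0, "wz": 0, "x": -0.345, "y": 0.015, "z": -0.02, "claw": 1}, {"wx": 0, "wy": 0, "wz": 0, "x": -0.345, "y": 0.015, "z": -0.02, "claw": 1}]'

```text
clock: 13.95
tool_pos: [458.4, -224.9, 203.9]
tool_rot: [-2.223, -2.219, -0.0]
wrist_force: [-0.7, -0.5, -0.2]
gripper_width: 0.999
```

```bash
python3 - <<'E'
from h import *
s=st();im=cams.get_image("wrist");cv2.imwrite("pics/w13.png",im[...,::-1]);cv2.imwrite("pics/w13z.png",cv2.resize(im[125:265,210:350,::-1],None,fx=4,fy=4,interpolation=2))
E
```

```text
t 13.95 pos [ 458.38  -224.945  203.868] yaw 89.91 zdir [-0.     0.001 -1.   ] F [-0.703 -0.542 -0.162] grip 0.999
```

View pics/w13z.png

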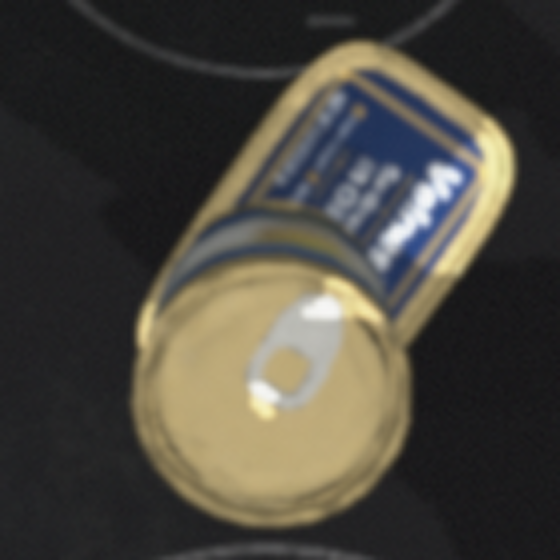

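```bash
python3 - <<'E'
from h import *
s=readout.sense();c=cam("wrist",s)
f=lambda u,v:(210+u/4-.4,125+v/4-.4)
p=onz(c,*f(270,389),97);print(p, onz(c,*f(130,389),97)-onz(c,*f(410,389),97),onz(c,*f(270,252),97)-onz(c,*f(270,526),97))
for q in(((175,260),(285,90)),((420,340),(490,240))):
    a,b=[onz(c,*f(*r),25) for r in q];d=b-a;print(np.degrees(np.arctan2(d[1],d[0])),a,b)
goal(p[0],p[1],80,90)
E
```

```text
[ 456.468 -232.471   97.   ] [-57.49    0.097   0.   ] [ 0.213 59.418  0.   ]
57.01234056005966 [ 431.776 -221.791   25.   ] [ 459.981 -178.339   25.   ]
56.83141912226837 [ 495.17  -243.271   25.   ] [ 512.637 -216.547   25.   ]
goal (np.float64(456.46800740463334), np.float64(-232.47093175788967), 80, 90) shift m [-0.008 -0.002  0.124] turn [-0.01 -0.03 -0.07]
```

>>> servo_tool --targets '[{"wx": 0, "wy": 0, "wz": 0, "x": -0.0075, "y": -0.002, "z": 0.03, "claw": 1}, {"wx": 0, "wy": 0, "wz": 0, "x": -0.0075, "y": -0.002, "z": 0.065, "claw": 1}, {"wx": 0, "wy": 0, "wz": 0, "x": -0.0075, "y": -0.002, "z": 0.095, "claw": 1}, {"wx": 0, "wy": 0, "wz": 0, "x": -0.0075, "y": -0.002, "z": 0.115, "claw": 0.8}, {"wx": 0, "wy": 0, "wz": 0, "x": -0.0075, "y": -0.002, "z": 0.124, "claw": 0.6}, {"wx": 0, "wy": 0, "wz": 0, "x": -0.0075, "y": -0.002, "z": 0.124, "claw": 0.5}, {"wx": 0, "wy": 0, "wz": 0, "x": -0.0075, "y": -0.002, "z": 0.124, "claw": 0.4}, {"wx": 0, "wy": 0, "wz": 0, "x": -0.0075, "y": -0.002, "z": 0.124, "claw": 0.3}, {"wx": 0, "wy": 0, "wz": 0, "x": -0.0075, "y": -0.002, "z": 0.124, "claw": -1}, {"wx": 0, "wy": 0, "wz": 0, "x": -0.0075, "y": -0.002, "z": 0.124, "claw": -1}, {"wx": 0, "wy": 0, "wz": 0, "x": -0.0075, "y": -0.002, "z": 0.124, "claw": -1}, {"wx": 0, "wy": 0, "wz": 0, "x": -0.0075, "y": -0.002, "z": 0.124, "claw": -1}]'

```text
clock: 15.2
tool_pos: [457.3, -234.2, 81.5]
tool_rot: [2.222, 2.217, 0.001]
wrist_force: [0.8, -0.8, 6.4]
gripper_width: 0.615
```

```bash
python3 - <<'E'
from h import *
s=st();im=cams.get_image("wrist");cv2.imwrite("pics/w14.png",im[...,::-1])
goal(449.4,319,110,90)
E
```

```text
t 15.2 pos [ 457.342 -234.2     81.527] yaw 89.85 zdir [ 0.002 -0.002 -1.   ] F [ 0.762 -0.782  6.361] grip 0.615
goal (449.4, 319, 110, 90) shift m [ 0.553 -0.009 -0.029] turn [ 0.12  0.08 -0.15]
```

View pics/w14.png

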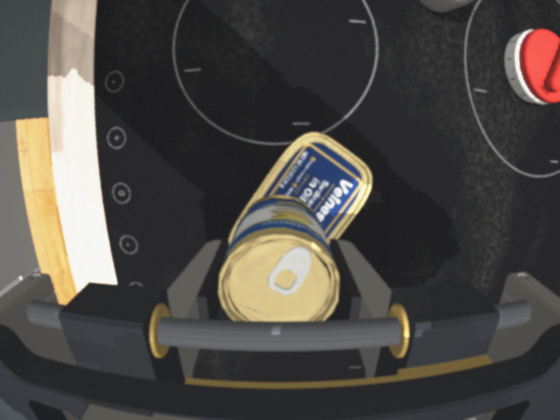

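>>> servo_tool --targets '[{"wx": 0, "wy": 0, "wz": 0, "x": 0, "y": 0, "z": -0.006, "claw": -1}, {"wx": 0, "wy": 0, "wz": 0, "x": 0, "y": 0, "z": -0.025, "claw": -1}, {"wx": 0, "wy": 0, "wz": 0, "x": 0.01, "y": 0, "z": -0.055, "claw": -1}, {"wx": 0, "wy": 0, "wz": 0, "x": 0.03, "y": 0, "z": -0.085, "claw": -1}, {"wx": 0, "wy": 0, "wz": 0, "x": 0.06, "y": -0.002, "z": -0.105, "claw": -1}, {"wx": 0, "wy": 0, "wz": 0, "x": 0.1, "y": -0.004, "z": -0.115, "claw": -1}, {"wx": 0, "wy": 0, "wz": 0, "x": 0.145, "y": -0.006, "z": -0.12, "claw": -1}, {"wx": 0, "wy": 0, "wz": 0, "x": 0.19, "y": -0.008, "z": -0.12, "claw": -1}, {"wx": 0, "wy": 0, "wz": 0, "x": 0.235, "y": -0.008, "z": -0.12, "claw": -1}, {"wx": 0, "wy": 0, "wz": 0, "x": 0.28, "y": -0.008, "z": -0.12, "claw": -1}, {"wx": 0, "wy": 0, "wz": 0, "x": 0.325, "y": -0.008, "z": -0.12, "claw": -1}, {"wx": 0, "wy": 0, "wz": 0, "x": 0.37, "y": -0.008, "z": -0.12, "claw": -1}, {"wx": 0, "wy": 0, "wz": 0, "x": 0.415, "y": -0.008, "z": -0.12, "claw": -1}, {"wx": 0, "wy": 0, "wz": 0, "x": 0.46, "y": -0.008, "z": -0.12, "claw": -1}, {"wx": 0, "wy": 0, "wz": 0, "x": 0.5, "y": -0.008, "z": -0.11, "claw": -1}, {"wx": 0, "wy": 0, "wz": 0, "x": 0.53, "y": -0.008, "z": -0.09, "claw": -1}, {"wx": 0, "wy": 0, "wz": 0, "x": 0.547, "y": -0.008, "z": -0.06, "claw": -1}, {"wx": 0, "wy": 0, "wz": 0, "x": 0.552, "y": -0.008, "z": -0.03, "claw": -1}, {"wx": 0, "wy": 0, "wz": 0, "x": 0.552, "y": -0.008, "z": -0.01, "claw": -1}, {"wx": 0, "wy": 0, "wz": 0, "x": 0.552, "y": -0.008, "z": -0.005, "claw": -1}]'

```text
clock: 17.25
tool_pos: [446.9, 317.5, 81.7]
tool_rot: [-2.222, -2.217, 0.011]
wrist_force: [-1.4, -0.2, -2.7]
gripper_width: 0.617
```

>>> servo_tool --targets '[{"wx": 0, "wy": 0, "wz": 0, "x": 0, "y": 0, "z": 0, "claw": -1}, {"wx": 0, "wy": 0, "wz": 0, "x": 0, "y": 0, "z": 0, "claw": -1}]'

```text
clock: 17.45
tool_pos: [450.6, 318.6, 86.4]
tool_rot: [2.224, 2.218, 0.003]
wrist_force: [1.0, -0.0, -1.7]
gripper_width: 0.614
```

```bash
python3 - <<'E'
from h import *
s=st();im=cams.get_image("wrist");cv2.imwrite("pics/w15.png",im[...,::-1]);c=cam("wrist",s)
for p in((449.4,319,4),(443.5,418.5,2)):print(proj(c,np.array(p)))
im=cams.get_image("scene");cv2.imwrite("pics/s15.png",cv2.resize(im[200:380,150:330,::-1],None,fx=3.3,fy=3.3,interpolation=2))
E
```

```text
t 17.45 pos [450.586 318.571  86.356] yaw 89.83 zdir [ 0.002  0.001 -1.   ] F [ 1.005 -0.017 -1.657] grip 0.614
[277.699 222.131]
[268.581  84.384]
```

View pics/w15.png

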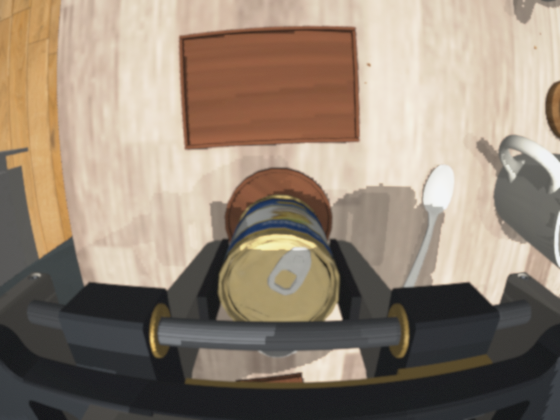

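View pics/s15.png

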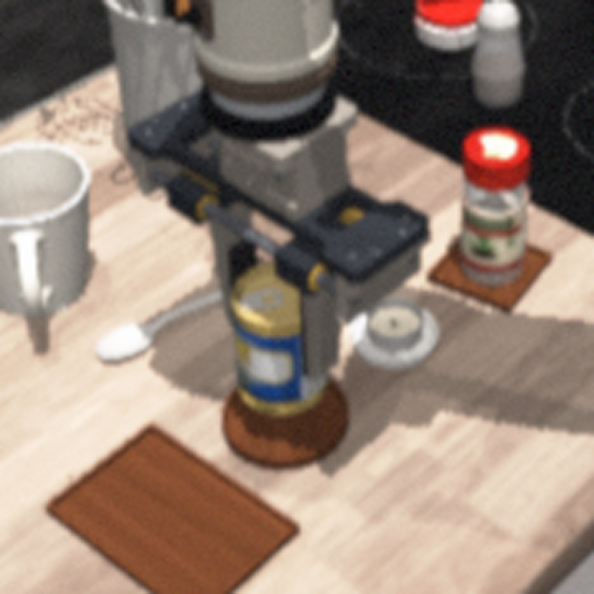

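```bash
python3 - <<'E'
from h import *
s=readout.sense();c=cam("wrist",s);im=cv2.imread("pics/w15.png")
P=[onz(c,*q,2) for q in((180,37),(355,27.5),(358.5,140),(186,149.5))]
print("oblong",np.mean(P,0),[np.linalg.norm(P[i]-P[i-3]) for i in range(4)])
for i,j in((0,1),(3,2)):d=P[j]-P[i];print(np.degrees(np.arctan2(d[1],d[0])))
w=np.array([onz(c,*p,4)[:2] for p in((228,207),(237,188),(252,175),(270,169),(286,169),(304,175),(320,187),(330,205),(332,220))]);A=np.c_[2*w,np.ones(len(w))];x=np.linalg.lstsq(A,(w**2).sum(1),rcond=None)[0]
print("round",x[:2],np.sqrt(x[2]+x[0]**2+x[1]**2))
print("tin",onz(c,280,280,86.4+15.5)-s["tool_pos"],onz(c,280,325,86.4+15.5)-s["tool_pos"])
cv2.imwrite("pics/w15z.png",cv2.resize(im[155:335,205:355],None,fx=3.3,fy=3.3,interpolation=2))
E
```

```text
oblong [444.286 418.49    2.   ] [np.float64(125.39686876059125), np.float64(82.85998172881384), np.float64(124.90464960918456), np.float64(83.61947070715601)]
2.456732430104896
2.8066931838885263
round [450.791 319.735] 39.37651152447468
tin [ 0.026  5.419 15.131] [ -0.025 -20.142  15.131]
```

View pics/w15z.png

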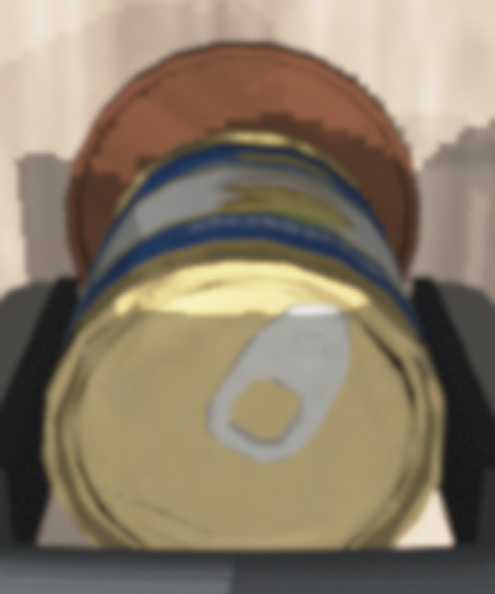

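>>> servo_tool --targets '[{"wx": 0, "wy": 0, "wz": 0, "x": -0.0013, "y": -0.0005, "z": 0.01, "claw": -1}, {"wx": 0, "wy": 0, "wz": 0, "x": -0.0013, "y": -0.0005, "z": 0.02, "claw": -1}, {"wx": 0, "wy": 0, "wz": 0, "x": -0.0013, "y": -0.0005, "z": 0.026, "claw": -1}, {"wx": 0, "wy": 0, "wz": 0, "x": -0.0013, "y": -0.0005, "z": 0.029, "claw": -1}, {"wx": 0, "wy": 0, "wz": 0, "x": -0.0013, "y": -0.0005, "z": 0.0303, "claw": -1}, {"wx": 0, "wy": 0, "wz": 0, "x": -0.0013, "y": -0.0005, "z": 0.0303, "claw": -1}, {"wx": 0, "wy": 0, "wz": 0, "x": -0.0013, "y": -0.0005, "z": 0.0303, "claw": -1}]'

```text
clock: 18.25
tool_pos: [448.4, 316.9, 56.3]
tool_rot: [-2.223, -2.218, 0.005]
wrist_force: [-9.0, -4.4, 15.8]
gripper_width: 0.619
```

>>> servo_tool --targets '[{"wx": 0, "wy": 0, "wz": 0, "x": 0.0005, "y": 0.001, "z": -0.0007, "claw": -1}, {"wx": 0, "wy": 0, "wz": 0, "x": 0.0005, "y": 0.001, "z": -0.0007, "claw": -1}]'

```text
clock: 18.45
tool_pos: [450.0, 317.7, 56.3]
tool_rot: [-2.224, -2.219, 0.002]
wrist_force: [-4.7, -2.3, 8.0]
gripper_width: 0.616
```

```bash
python3 - <<'E'
from h import *
s=st();im=cams.get_image("scene");cv2.imwrite("pics/s16.png",cv2.resize(im[200:380,150:330,::-1],None,fx=3.3,fy=3.3,interpolation=2))
E
```

```text
t 18.45 pos [450.027 317.673  56.253] yaw 89.86 zdir [-0.001 -0.    -1.   ] F [-4.716 -2.252  8.   ] grip 0.616
```

View pics/s16.png

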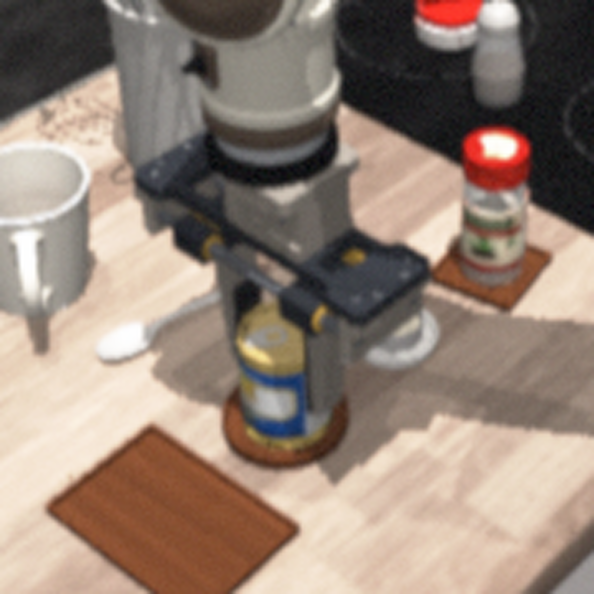

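The round tin stands in the round tray, so I'll release and rise.

>>> servo_tool --targets '[{"wx": 0, "wy": 0, "wz": 0, "x": 0, "y": 0, "z": -0.0005, "claw": 0.3}, {"wx": 0, "wy": 0, "wz": 0, "x": 0, "y": 0, "z": -0.0005, "claw": 0.6}, {"wx": 0, "wy": 0, "wz": 0, "x": 0, "y": 0, "z": -0.0005, "claw": 0.8}, {"wx": 0, "wy": 0, "wz": 0, "x": 0, "y": 0, "z": -0.0005, "claw": 0.8}, {"wx": 0, "wy": 0, "wz": 0, "x": 0, "y": 0, "z": -0.015, "claw": 0.8}, {"wx": 0, "wy": 0, "wz": 0, "x": 0, "y": 0, "z": -0.04, "claw": 0.8}, {"wx": 0, "wy": 0, "wz": 0, "x": 0, "y": 0, "z": -0.08, "claw": 1}, {"wx": 0, "wy": 0, "wz": 0, "x": 0, "y": 0, "z": -0.11, "claw": 1}, {"wx": 0, "wy": 0, "wz": 0, "x": 0, "y": 0, "z": -0.11, "claw": 1}, {"wx": 0, "wy": 0, "wz": 0, "x": 0, "y": 0, "z": -0.11, "claw": 1}]'

```text
clock: 19.5
tool_pos: [450.8, 317.9, 166.8]
tool_rot: [2.224, 2.218, 0.003]
wrist_force: [-0.4, -0.2, 0.3]
gripper_width: 0.997
```

```bash
python3 - <<'E'
from h import *
s=st();im=cams.get_image("wrist");cv2.imwrite("pics/w17.png",im[...,::-1])
goal(474,-208,175,57)
E
```

```text
t 19.5 pos [450.755 317.893 166.771] yaw 89.86 zdir [ 0.002  0.001 -1.   ] F [-0.444 -0.175  0.307] grip 0.997
goal (474, -208, 175, 57) shift m [-0.525  0.025 -0.01 ] turn [-0.03  0.02 32.86]
```

View pics/w17.png

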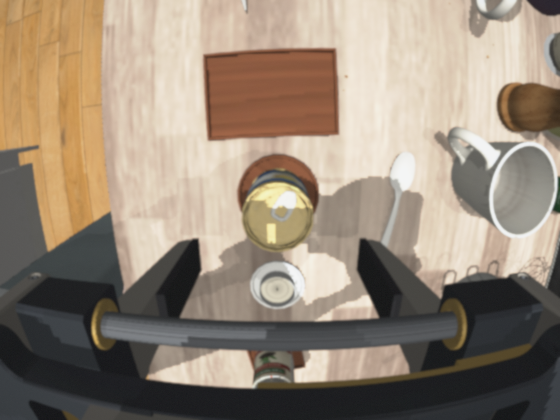

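>>> servo_tool --targets '[{"wx": 0, "wy": 0, "wz": 0, "x": -0.03, "y": 0.002, "z": -0.01, "claw": 1}, {"wx": 0, "wy": 0, "wz": 0, "x": -0.075, "y": 0.005, "z": -0.01, "claw": 1}, {"wx": 0, "wy": 0, "wz": 3, "x": -0.12, "y": 0.01, "z": -0.01, "claw": 1}, {"wx": 0, "wy": 0, "wz": 6, "x": -0.165, "y": 0.012, "z": -0.01, "claw": 1}, {"wx": 0, "wy": 0, "wz": 9, "x": -0.21, "y": 0.014, "z": -0.01, "claw": 1}, {"wx": 0, "wy": 0, "wz": 13, "x": -0.255, "y": 0.016, "z": -0.01, "claw": 1}, {"wx": 0, "wy": 0, "wz": 17, "x": -0.3, "y": 0.018, "z": -0.01, "claw": 1}, {"wx": 0, "wy": 0, "wz": 21, "x": -0.345, "y": 0.02, "z": -0.01, "claw": 1}, {"wx": 0, "wy": 0, "wz": 25, "x": -0.39, "y": 0.022, "z": -0.01, "claw": 1}, {"wx": 0, "wy": 0, "wz": 29, "x": -0.435, "y": 0.024, "z": -0.01, "claw": 1}, {"wx": 0, "wy": 0, "wz": 32, "x": -0.475, "y": 0.025, "z": -0.01, "claw": 1}, {"wx": 0, "wy": 0, "wz": 33, "x": -0.51, "y": 0.025, "z": -0.01, "claw": 1}, {"wx": 0, "wy": 0, "wz": 33, "x": -0.525, "y": 0.025, "z": -0.01, "claw": 1}, {"wx": 0, "wy": 0, "wz": 33, "x": -0.525, "y": 0.025, "z": -0.01, "claw": 1}, {"wx": 0, "wy": 0, "wz": 33, "x": -0.525, "y": 0.025, "z": -0.01, "claw": 1}, {"wx": 0, "wy": 0, "wz": 33, "x": -0.525, "y": 0.025, "z": -0.01, "claw": 1}]'

```text
clock: 21.15
tool_pos: [473.8, -205.7, 175.0]
tool_rot: [-2.76, -1.497, 0.0]
wrist_force: [-0.1, 1.0, 0.9]
gripper_width: 0.998
```

```bash
python3 - <<'E'
from h import *
s=st();im=cams.get_image("wrist");cv2.imwrite("pics/w18.png",im[...,::-1]);c=cam("wrist",s)
hsv=cv2.cvtColor(im,cv2.COLOR_RGB2HSV);m=(im.max(2)>85).astype(np.uint8);m[:90]=0;m[250:]=0;m[:,:210]=0;m[:,370:]=0
m=cv2.morphologyEx(m,cv2.MORPH_OPEN,np.ones((5,5)))
k=max(cv2.findContours(m,0,1)[0],key=cv2.contourArea);print(cv2.boundingRect(k))
w=np.array([onz(c,*p[0],25)[:2] for p in k],np.float32);r=cv2.minAreaRect(w);print(r)
E
```

```text
t 21.15 pos [ 473.774 -205.67   174.989] yaw 56.96 zdir [-0.001  0.001 -1.   ] F [-0.078  0.962  0.929] grip 0.998
(251, 158, 69, 92)
((474.6114807128906, -213.6374053955078), (90.59684753417969, 63.93252944946289), 55.475868225097656)
```

View pics/w18.png

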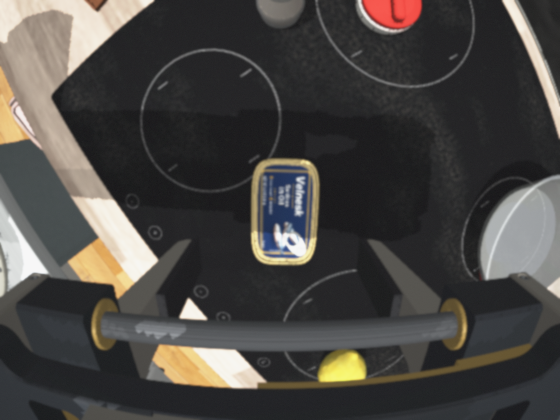

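```bash
python3 - <<'E'
from h import *
s=readout.sense();im=cv2.imread("pics/w18.png");c=cam("wrist",s)
m=(im.max(2)>95).astype(np.uint8);m[:90]=0;m[275:]=0;m[:,:225]=0;m[:,345:]=0
m=cv2.morphologyEx(m,cv2.MORPH_OPEN,np.ones((5,5)))
k=max(cv2.findContours(m,0,1)[0],key=cv2.contourArea);print(cv2.boundingRect(k))
w=np.array([onz(c,*p[0],25)[:2] for p in k],np.float32);r=cv2.minAreaRect(w);print(r)
for z in(34,60):goal(*r[0],z,r[2])
E
```

```text
(251, 158, 68, 107)
((470.1029052734375, -220.48695373535156), (106.59741973876953, 63.80810546875), 55.496971130371094)
goal (470.1029052734375, -220.48695373535156, 34, 55.496971130371094) shift m [-0.015  0.005  0.141] turn [-0.05 -0.02  1.47]
goal (470.1029052734375, -220.48695373535156, 60, 55.496971130371094) shift m [-0.015  0.005  0.115] turn [-0.05 -0.02  1.47]
```

>>> servo_tool --targets '[{"wx": 0, "wy": 0, "wz": 1.5, "x": -0.014, "y": 0.005, "z": 0.035, "claw": 1}, {"wx": 0, "wy": 0, "wz": 1.5, "x": -0.0145, "y": 0.005, "z": 0.075, "claw": 1}, {"wx": 0, "wy": 0, "wz": 1.5, "x": -0.0145, "y": 0.005, "z": 0.11, "claw": 1}, {"wx": 0, "wy": 0, "wz": 1.5, "x": -0.0145, "y": 0.005, "z": 0.13, "claw": 1}, {"wx": 0, "wy": 0, "wz": 1.5, "x": -0.0145, "y": 0.005, "z": 0.1405, "claw": 0.8}, {"wx": 0, "wy": 0, "wz": 1.5, "x": -0.0145, "y": 0.005, "z": 0.1415, "claw": 0.6}, {"wx": 0, "wy": 0, "wz": 1.5, "x": -0.0145, "y": 0.005, "z": 0.1415, "claw": 0.5}, {"wx": 0, "wy": 0, "wz": 1.5, "x": -0.0145, "y": 0.005, "z": 0.1415, "claw": 0.4}, {"wx": 0, "wy": 0, "wz": 1.5, "x": -0.0145, "y": 0.005, "z": 0.1415, "claw": -1}, {"wx": 0, "wy": 0, "wz": 1.5, "x": -0.0145, "y": 0.005, "z": 0.1415, "claw": -1}, {"wx": 0, "wy": 0, "wz": 1.5, "x": -0.0145, "y": 0.005, "z": 0.1415, "claw": -1}, {"wx": 0, "wy": 0, "wz": 1.5, "x": -0.0145, "y": 0.005, "z": 0.1415, "claw": -1}]'

```text
clock: 22.4
tool_pos: [470.9, -222.7, 35.3]
tool_rot: [2.781, 1.459, 0.001]
wrist_force: [-1.2, 2.2, 7.5]
gripper_width: 0.646
```

```bash
python3 - <<'E'
from h import *
s=st();im=cams.get_image("wrist");cv2.imwrite("pics/w19.png",im[...,::-1])
goal(444,418.5,165,2.5);goal(470,-221,165,55.5)
E
```

```text
t 22.4 pos [ 470.921 -222.715   35.333] yaw 55.36 zdir [ 0.002 -0.001 -1.   ] F [-1.21   2.246  7.457] grip 0.646
goal (444, 418.5, 165, 2.5) shift m [ 0.512 -0.386 -0.13 ] turn [ 0.09 -0.05 52.85]
goal (470, -221, 165, 55.5) shift m [ 0.001 -0.002 -0.13 ] turn [ 0.1  -0.   -0.15]
```

View pics/w19.png

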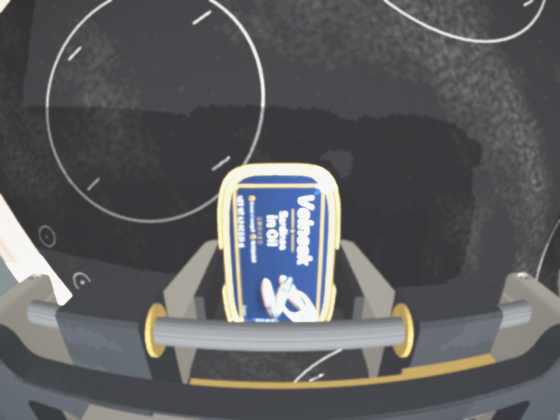

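>>> servo_tool --targets '[{"wx": 0, "wy": 0, "wz": 0, "x": 0, "y": 0, "z": -0.006, "claw": -1}, {"wx": 0, "wy": 0, "wz": 0, "x": 0, "y": 0, "z": -0.025, "claw": -1}, {"wx": 0, "wy": 0, "wz": 0, "x": 0, "y": 0, "z": -0.055, "claw": -1}, {"wx": 0, "wy": 0, "wz": 0, "x": 0, "y": 0, "z": -0.085, "claw": -1}, {"wx": 0, "wy": 0, "wz": 0, "x": 0, "y": 0, "z": -0.115, "claw": -1}, {"wx": 0, "wy": 0, "wz": 0, "x": 0, "y": 0, "z": -0.135, "claw": -1}, {"wx": 0, "wy": 0, "wz": 0, "x": 0, "y": 0, "z": -0.14, "claw": -1}, {"wx": 0, "wy": 0, "wz": 0, "x": 0, "y": 0, "z": -0.14, "claw": -1}, {"wx": 0, "wy": 0, "wz": 0, "x": 0, "y": 0, "z": -0.14, "claw": -1}]'

```text
clock: 23.35
tool_pos: [469.4, -221.7, 172.5]
tool_rot: [-2.78, -1.458, 0.002]
wrist_force: [0.2, 0.2, -2.4]
gripper_width: 0.643
```

```bash
python3 - <<'E'
from h import *
s=st();im=cams.get_image("wrist");cv2.imwrite("pics/w20.png",im[...,::-1])
goal(443,418.5,175,2.5)
E
```

```text
t 23.35 pos [ 469.43  -221.726  172.55 ] yaw 55.35 zdir [-0.002  0.002 -1.   ] F [ 0.207  0.177 -2.363] grip 0.643
goal (443, 418.5, 175, 2.5) shift m [ 0.512 -0.386 -0.002] turn [-0.17  0.07 52.85]
```

View pics/w20.png

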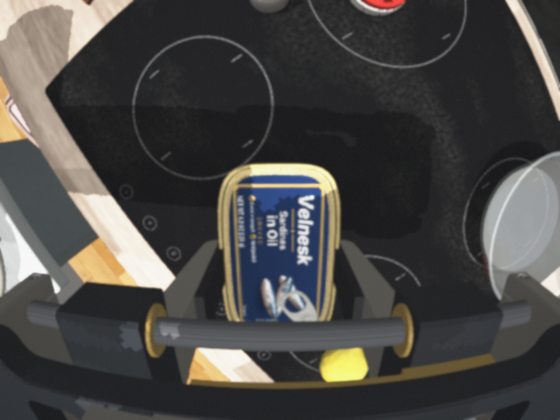

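>>> servo_tool --targets '[{"wx": 0, "wy": 0, "wz": 1, "x": 0.016, "y": -0.012, "z": -0.002, "claw": -1}, {"wx": 0, "wy": 0, "wz": 4, "x": 0.044, "y": -0.033, "z": -0.002, "claw": -1}, {"wx": 0, "wy": 0, "wz": 8, "x": 0.08, "y": -0.06, "z": -0.002, "claw": -1}, {"wx": 0, "wy": 0, "wz": 12, "x": 0.116, "y": -0.087, "z": -0.002, "claw": -1}, {"wx": 0, "wy": 0, "wz": 16, "x": 0.152, "y": -0.114, "z": -0.002, "claw": -1}, {"wx": 0, "wy": 0, "wz": 20, "x": 0.188, "y": -0.141, "z": -0.002, "claw": -1}, {"wx": 0, "wy": 0, "wz": 24, "x": 0.224, "y": -0.168, "z": -0.002, "claw": -1}, {"wx": 0, "wy": 0, "wz": 28, "x": 0.26, "y": -0.195, "z": -0.002, "claw": -1}, {"wx": 0, "wy": 0, "wz": 32, "x": 0.296, "y": -0.222, "z": -0.002, "claw": -1}, {"wx": 0, "wy": 0, "wz": 36, "x": 0.332, "y": -0.249, "z": -0.002, "claw": -1}, {"wx": 0, "wy": 0, "wz": 40, "x": 0.368, "y": -0.276, "z": -0.002, "claw": -1}, {"wx": 0, "wy": 0, "wz": 44, "x": 0.404, "y": -0.303, "z": -0.002, "claw": -1}, {"wx": 0, "wy": 0, "wz": 48, "x": 0.44, "y": -0.33, "z": -0.002, "claw": -1}, {"wx": 0, "wy": 0, "wz": 51, "x": 0.472, "y": -0.356, "z": -0.002, "claw": -1}, {"wx": 0, "wy": 0, "wz": 53, "x": 0.496, "y": -0.374, "z": -0.002, "claw": -1}, {"wx": 0, "wy": 0, "wz": 53, "x": 0.508, "y": -0.383, "z": -0.002, "claw": -1}, {"wx": 0, "wy": 0, "wz": 53, "x": 0.512, "y": -0.386, "z": -0.002, "claw": -1}, {"wx": 0, "wy": 0, "wz": 53, "x": 0.512, "y": -0.386, "z": -0.002, "claw": -1}, {"wx": 0, "wy": 0, "wz": 53, "x": 0.512, "y": -0.386, "z": -0.002, "claw": -1}, {"wx": 0, "wy": 0, "wz": 53, "x": 0.512, "y": -0.386, "z": -0.002, "claw": -1}]'

```text
clock: 25.4
tool_pos: [444.0, 417.2, 176.0]
tool_rot: [3.141, 0.062, -0.0]
wrist_force: [0.7, 0.3, -0.8]
gripper_width: 0.642
```

```bash
python3 - <<'E'
from h import *
s=st();im=cams.get_image("wrist");cv2.imwrite("pics/w21.png",im[...,::-1])
goal(442.9,418.5,60,2.5)
E
```

```text
t 25.4 pos [444.041 417.167 175.982] yaw 2.28 zdir [-0. -0. -1.] F [ 0.736  0.259 -0.778] grip 0.642
goal (442.9, 418.5, 60, 2.5) shift m [-0.001 -0.001  0.116] turn [ 0.01 -0.   -0.22]
```

View pics/w21.png

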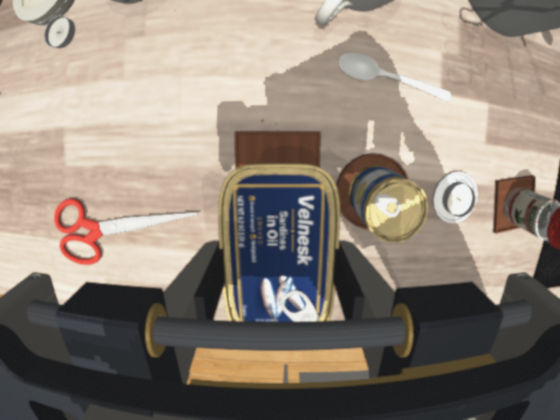

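>>> servo_tool --targets '[{"wx": 0, "wy": 0, "wz": 0, "x": -0.001, "y": -0.0013, "z": 0.02, "claw": -1}, {"wx": 0, "wy": 0, "wz": 0, "x": -0.001, "y": -0.0013, "z": 0.05, "claw": -1}, {"wx": 0, "wy": 0, "wz": 0, "x": -0.001, "y": -0.0013, "z": 0.08, "claw": -1}, {"wx": 0, "wy": 0, "wz": 0, "x": -0.001, "y": -0.0013, "z": 0.105, "claw": -1}, {"wx": 0, "wy": 0, "wz": 0, "x": -0.001, "y": -0.0013, "z": 0.118, "claw": -1}, {"wx": 0, "wy": 0, "wz": 0, "x": -0.001, "y": -0.0013, "z": 0.12, "claw": -1}, {"wx": 0, "wy": 0, "wz": 0, "x": -0.001, "y": -0.0013, "z": 0.12, "claw": -1}, {"wx": 0, "wy": 0, "wz": 0, "x": -0.001, "y": -0.0013, "z": 0.12, "claw": -1}]'

```text
clock: 26.25
tool_pos: [443.8, 420.3, 57.8]
tool_rot: [-3.139, -0.064, -0.004]
wrist_force: [-0.4, 0.6, -1.0]
gripper_width: 0.648
```

```bash
python3 - <<'E'
from h import *
s=st();im=cams.get_image("wrist");cv2.imwrite("pics/w22.png",im[...,::-1])
c=cam("wrist",s)
im=cams.get_image("scene");cv2.imwrite("pics/s22.png",cv2.resize(im[230:410,120:300,::-1],None,fx=3.3,fy=3.3,interpolation=2))
for p in((485.5,463,2),(401,459,2)):print(proj(c,np.array(p)))
E
```

```text
t 26.25 pos [443.838 420.28   57.822] yaw 2.35 zdir [ 0.003  0.002 -1.   ] F [-0.378  0.558 -0.956] grip 0.648
[214.198 170.559]
[222.421 288.333]
```

View pics/w22.png

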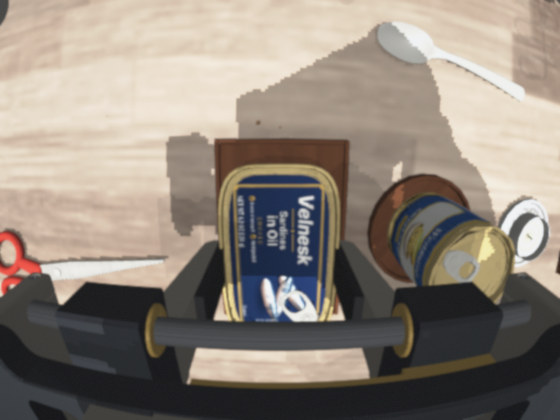

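View pics/s22.png

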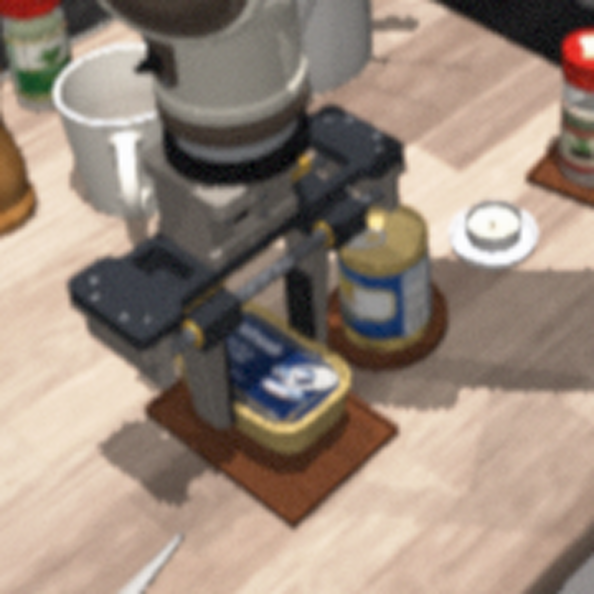

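```bash
python3 - <<'E'
from h import *
s=readout.sense();c=cam("wrist",s)
a=onz(c,215,138.5,2);b=onz(c,349.5,139.5,2);d=b-a;L=np.linalg.norm(d);d/=L;n=np.array([d[1],-d[0],0]);
if n[0]>0:n=-n
print(a,b,L,np.degrees(np.arctan2(d[1],d[0]))+90,"ctr",(a+b)/2+63.5*n)
zt=57.8-35.3+25
for u,v in((218,235),(340,235),(279,163)):print(onz(c,u,v,zt)-s["tool_pos"])
E
```

```text
[505.733 462.58    2.   ] [508.614 378.65    2.   ] 83.9801419800588 1.9658639069026123 ctr [443.711 418.437   2.   ]
[ 15.871  32.119 -10.182]
[ 18.429 -30.98  -10.182]
[ 54.232   2.069 -10.182]
```

>>> servo_tool --targets '[{"wx": 0, "wy": 0, "wz": 0, "x": -0.0015, "y": 0.001, "z": 0.01, "claw": -1}, {"wx": 0, "wy": 0, "wz": 0, "x": -0.0015, "y": 0.001, "z": 0.018, "claw": -1}, {"wx": 0, "wy": 0, "wz": 0, "x": -0.0015, "y": 0.001, "z": 0.022, "claw": -1}, {"wx": 0, "wy": 0, "wz": 0, "x": -0.0015, "y": 0.001, "z": 0.022, "claw": -1}, {"wx": 0, "wy": 0, "wz": 0, "x": -0.0015, "y": 0.001, "z": 0.022, "claw": -1}]'

```text
clock: 26.85
tool_pos: [441.1, 418.5, 33.6]
tool_rot: [3.141, 0.065, -0.0]
wrist_force: [1.0, 0.2, -0.5]
gripper_width: 0.641
```

```bash
python3 - <<'E'
from h import *
s=st();im=cams.get_image("wrist");cv2.imwrite("pics/w23.png",im[...,::-1])
E
```

```text
t 26.85 pos [441.086 418.537  33.643] yaw 2.36 zdir [-0. -0. -1.] F [ 1.044  0.17  -0.488] grip 0.641
```

View pics/w23.png

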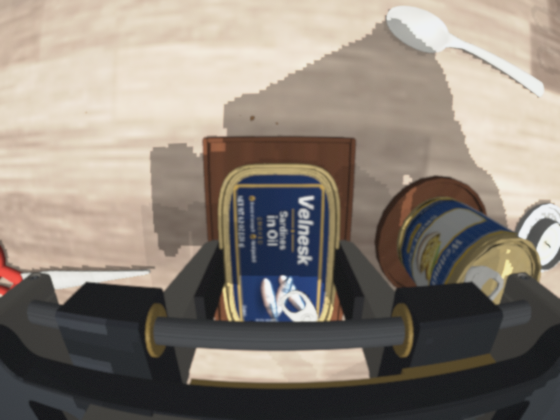

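>>> servo_tool --targets '[{"wx": 0, "wy": 0, "wz": 0, "x": 0.001, "y": 0, "z": 0.001, "claw": -1}, {"wx": 0, "wy": 0, "wz": 0, "x": 0.001, "y": 0, "z": 0.0015, "claw": -1}, {"wx": 0, "wy": 0, "wz": 0, "x": 0.001, "y": 0, "z": 0.0015, "claw": -1}]'

```text
clock: 27.2
tool_pos: [442.4, 418.7, 32.8]
tool_rot: [-3.141, -0.065, -0.001]
wrist_force: [-0.5, -0.9, 0.7]
gripper_width: 0.642
```

>>> servo_tool --targets '[{"wx": 0, "wy": 0, "wz": 0, "x": 0, "y": 0, "z": 0.0005, "claw": -1}, {"wx": 0, "wy": 0, "wz": 0, "x": 0, "y": 0, "z": 0.0008, "claw": -1}, {"wx": 0, "wy": 0, "wz": 0, "x": 0, "y": 0, "z": 0.0008, "claw": -1}]'

```text
clock: 27.5
tool_pos: [442.4, 418.7, 32.7]
tool_rot: [3.141, 0.065, 0.0]
wrist_force: [-2.4, -1.5, 5.9]
gripper_width: 0.644
```

Light contact at 5.9 N. Releasing and rising.

>>> servo_tool --targets '[{"wx": 0, "wy": 0, "wz": 0, "x": 0, "y": 0, "z": 0, "claw": 0.4}, {"wx": 0, "wy": 0, "wz": 0, "x": 0, "y": 0, "z": 0, "claw": 0.55}, {"wx": 0, "wy": 0, "wz": 0, "x": 0, "y": 0, "z": 0, "claw": 0.65}, {"wx": 0, "wy": 0, "wz": 0, "x": 0, "y": 0, "z": 0, "claw": 0.65}, {"wx": 0, "wy": 0, "wz": 0, "x": 0, "y": 0, "z": -0.01, "claw": 0.65}, {"wx": 0, "wy": 0, "wz": 0, "x": 0, "y": 0, "z": -0.04, "claw": 0.65}, {"wx": 0, "wy": 0, "wz": 0, "x": 0, "y": 0, "z": -0.08, "claw": 0.65}, {"wx": 0, "wy": 0, "wz": 0, "x": 0, "y": 0, "z": -0.12, "claw": 0.65}, {"wx": 0, "wy": 0, "wz": 0, "x": 0, "y": 0, "z": -0.15, "claw": 0.65}, {"wx": 0, "wy": 0, "wz": 0, "x": -0.03, "y": 0, "z": -0.2, "claw": 0.65}, {"wx": 0, "wy": 0, "wz": 0, "x": -0.05, "y": 0, "z": -0.23, "claw": 0.65}, {"wx": 0, "wy": 0, "wz": 0, "x": -0.05, "y": 0, "z": -0.23, "claw": 0.65}, {"wx": 0, "wy": 0, "wz": 0, "x": -0.05, "y": 0, "z": -0.23, "claw": 0.65}]'

```text
clock: 28.8
tool_pos: [392.4, 417.0, 263.4]
tool_rot: [-3.139, -0.066, -0.004]
wrist_force: [0.8, 0.8, -1.0]
gripper_width: 0.825
```

```bash
python3 - <<'E'
from h import *
s=st();im=cams.get_image("wrist");cv2.imwrite("pics/w24.png",im[...,::-1])
im=cams.get_image("scene");cv2.imwrite("pics/s24.png",cv2.resize(im[180:410,130:360,::-1],None,fx=2.6,fy=2.6,interpolation=2))
E
```

```text
t 28.8 pos [392.403 416.987 263.379] yaw 2.39 zdir [ 0.003  0.002 -1.   ] F [ 0.76   0.834 -1.041] grip 0.825
```

View pics/w24.png

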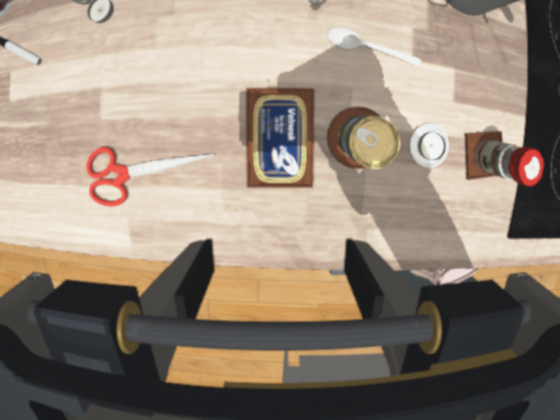

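View pics/s24.png

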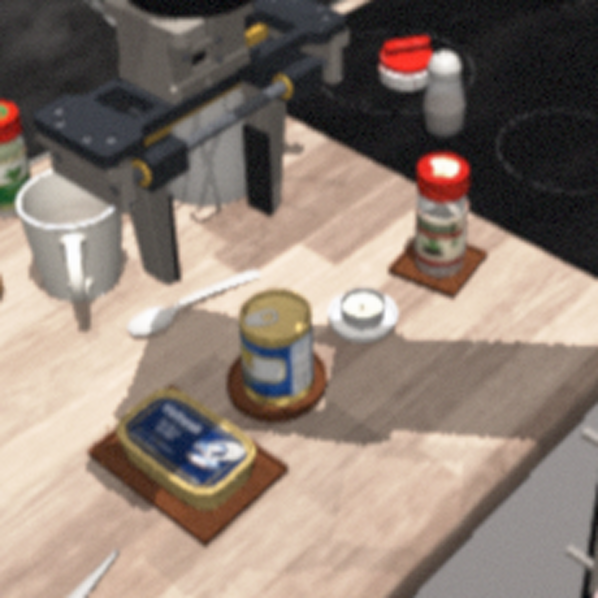

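```bash
python3 - <<'E'
from h import *
s=readout.sense();c=cam("wrist",s)
for n,u,v,z,g in(("flat",280.5,139,22,(443.9,418.5)),("tray",280.5,138,2,(443.9,418.5)),("round",375.5,142,71,(450.2,319.4)),("tea",432,147,14,(449,218.3)),("dish",430,145,2,(449,218.3)),("jar",525,167,103,(444.2,120))):
    p=onz(c,u,v,z);print(n,p[:2],p[:2]-g)
im=cv2.imread("pics/w24.png");cv2.imwrite("pics/w24z.png",cv2.resize(im[75:200,235:555],None,fx=2.5,fy=2.5,interpolation=2))
t=cams.get_image("top");cv2.imwrite("pics/t24.png",cv2.resize(t[150:280,140:360,::-1],None,fx=3.5,fy=3.5,interpolation=2))
E
```

```text
flat [441.748 415.568] [-2.152 -2.932]
tray [441.584 415.417] [-2.316 -3.083]
round [448.131 315.676] [-2.069 -3.724]
tea [445.163 218.599] [-3.837  0.299]
dish [446.827 215.841] [-2.173 -2.459]
jar [441.719 130.027] [-2.481 10.027]
```

View pics/w24z.png

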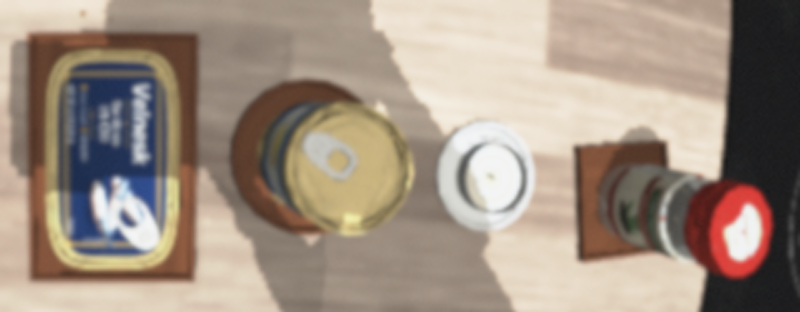

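View pics/t24.png

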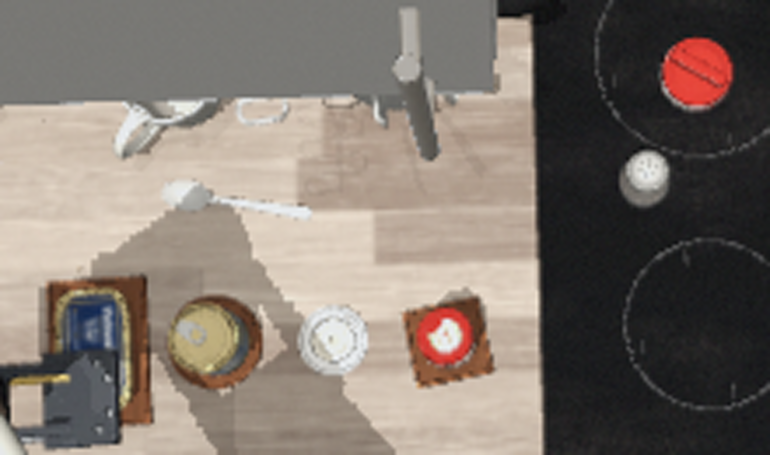

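```bash
python3 - <<'E'
from h import *
c=cam("top");g=lambda u,v:(140+u/3.5-.4,150+v/3.5-.4)
a=onz(c,*g(445,335),103);b=onz(c,*g(449,341),2);print("jar",a[:2],b[:2],a[:2]-b[:2])
a=onz(c,*g(204,339),71);b=onz(c,*g(215,342),4);print("round",a[:2]-b[:2])
a=onz(c,*g(334,339),14);b=onz(c,*g(333,340),2);print("tea",a[:2]-b[:2])
for n,u,v,z in(("timer",696,72,48),("salt",643,184,60)):print(n,onz(c,*g(u,v),z)[:2])
s=readout.sense();c=cam("wrist",s);f=lambda u,v:(235+u/2.5-.3,75+v/2.5-.3)
# jar cap in zoom, tray corners visible
cap=onz(c,*f(727,229),103);P=[onz(c,*f(*q),2) for q in((575,147),(582,259),(667,142))];print("wrist cap",cap[:2],"tray corner mid",(P[1]+P[2])[:2]/2)
# jar base outline left edge / spans
print([onz(c,*f(*q),0)[:2] for q in((600,200),)])
E
```

```text
jar [446.853 121.728] [447.796 122.127] [-0.943 -0.4  ]
round [-1.362 -2.294]
tea [ 0.107 -2.067]
timer [665.927 -92.668]
salt [570.103 -43.554]
wrist cap [442.442 129.498] tray corner mid [442.846 120.335]
[array([440.409, 138.387])]
```

The two views disagree on the jar: the top view says about 1 mm off, the oblique wrist view about 9 mm. I'll look at it from directly above.

>>> servo_tool --targets '[{"wx": 0, "wy": 0, "wz": 0, "x": -0.005, "y": 0.04, "z": 0, "claw": 0.65}, {"wx": 0, "wy": 0, "wz": 0, "x": -0.005, "y": 0.08, "z": 0, "claw": 0.65}, {"wx": 0, "wy": 0, "wz": 0, "x": -0.005, "y": 0.12, "z": 0, "claw": 0.65}, {"wx": 0, "wy": 0, "wz": 0, "x": -0.005, "y": 0.16, "z": 0, "claw": 0.65}, {"wx": 0, "wy": 0, "wz": 0, "x": -0.005, "y": 0.2, "z": 0, "claw": 0.65}, {"wx": 0, "wy": 0, "wz": 0, "x": -0.005, "y": 0.24, "z": 0, "claw": 0.65}, {"wx": 0, "wy": 0, "wz": 0, "x": -0.005, "y": 0.28, "z": 0, "claw": 0.65}, {"wx": 0, "wy": 0, "wz": 0, "x": -0.005, "y": 0.297, "z": 0, "claw": 0.65}, {"wx": 0, "wy": 0, "wz": 0, "x": -0.005, "y": 0.297, "z": 0, "claw": 0.65}, {"wx": 0, "wy": 0, "wz": 0, "x": -0.005, "y": 0.297, "z": 0, "claw": 0.65}, {"wx": 0, "wy": 0, "wz": 0, "x": -0.005, "y": 0.297, "z": 0, "claw": 0.65}, {"wx": 0, "wy": 0, "wz": 0, "x": -0.005, "y": 0.297, "z": 0, "claw": 0.65}]'

```text
clock: 30.15
tool_pos: [399.3, 120.5, 261.4]
tool_rot: [-3.141, -0.067, 0.001]
wrist_force: [0.3, 0.4, 0.2]
gripper_width: 0.826
```

```bash
python3 - <<'E'
from h import *
s=st();im=cams.get_image("wrist");cv2.imwrite("pics/w25.png",im[...,::-1]);c=cam("wrist",s)
cv2.imwrite("pics/w25z.png",cv2.resize(im[70:230,180:380,::-1],None,fx=3.5,fy=3.5,interpolation=2))
im=cams.get_image("scene");cv2.imwrite("pics/s25.png",cv2.resize(im[200:310,240:350,::-1],None,fx=5,fy=5,interpolation=2))
E
```

```text
t 30.15 pos [399.269 120.466 261.407] yaw 2.45 zdir [-0.001  0.    -1.   ] F [0.296 0.423 0.161] grip 0.826
```

View pics/w25z.png

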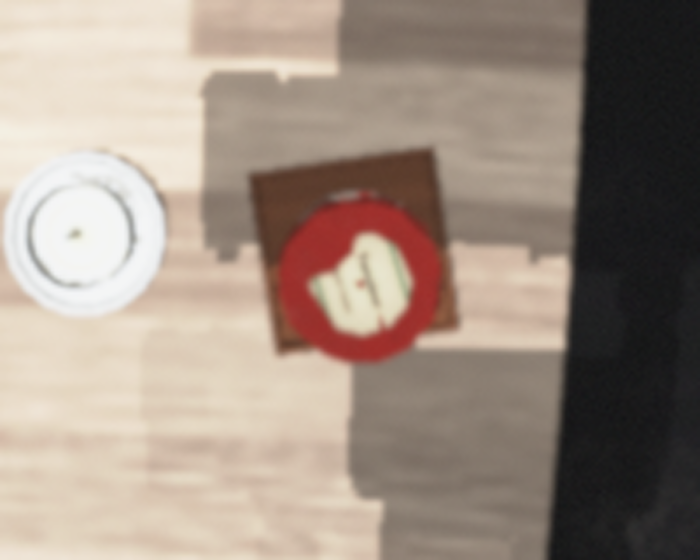

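View pics/s25.png

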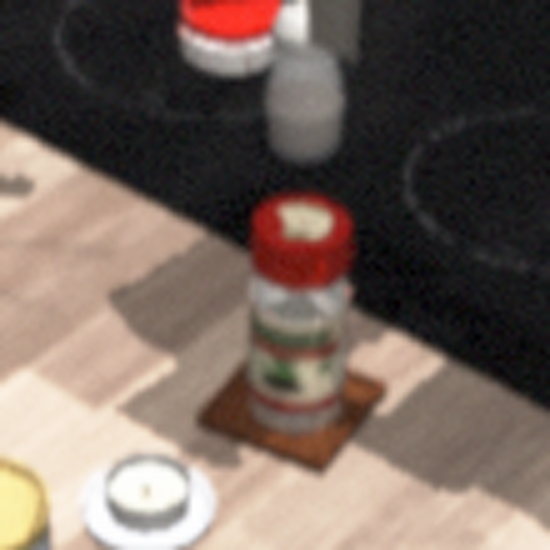

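```bash
python3 - <<'E'
from h import *
s=readout.sense();c=cam("wrist",s);f=lambda u,v:(180+u/3.5-.4,70+v/3.5-.4)
a=onz(c,*f(360,280),103);P=np.mean([onz(c,*f(*q),2) for q in((250,174),(433,149),(459,328),(280,353))],0)
print("jar",a[:2],P[:2],a[:2]-P[:2])
a=onz(c,*f(80,235),14);b=onz(c,*f(85,233),2);print("tea-dish",a[:2]-b[:2])
E
```

```text
jar [444.973 118.689] [444.988 119.066] [-0.014 -0.377]
tea-dish [ 0.079 -0.955]
```

```bash
python3 -c "
from bench import order
print(order.job_done())"
```

```text
the job is handed in; nothing more can be done
None
```

I took the stack apart and set all four pieces in their places, then handed the job in at about 30 s. The hand-in reports no verdict. Every piece is released and the gripper hangs clear above the worktop.

| Piece | Place | Offset from the place's centre |
|---|---|---|
| Tealight | small dish | about 1 mm (wrist view), 2 mm (top view) |
| Spice jar | square tray | under 1 mm (wrist view from above), about 1 mm (top view) |
| Round tin | round tray | about 3 mm (top view) |
| Flat tin | oblong tray | under 1 mm (wrist view); long axis in line with the tray by eye, both near 2.4° |

- **Upright:** all four pieces look upright and flat in the last pictures.
- **Bystanders:** the timer measured within 1 mm of where it started. The salt shaker came out about 5 mm off, because I picked its centre by hand instead of from a mask. The gripper never came near it.
- **Disagreement:** one steep wrist view put the jar's cap about 9 mm off centre. The view from directly above and the top camera both put it within about 1 mm, so I treated the steep view as lens error.

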